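Refit the stove's tap knob and hold the valve open

ROBOT

A 6-joint arm with a two-finger parallel gripper is mounted at the origin on a cart in front of the work surface, level with it; the furniture and walls round the work are solid. World frame = base frame: x ahead of the robot, y to its left, z up, the work surface at z = 0. Lengths are in m, angles in rad, forces in N, time in s.
With the tool pointing down it reaches from about 0.325 to 0.775 m from the base axis. Payload 9.3 kg.
Tool frame: the origin (TCP) lies midway between the tips of the shut fingers; the grasp point (between the pads) lies robot.pinch_z behind it (robot.pinch_z is the distance from the TCP to the grasp point, in m); z points along the fingers, y is the line along which they close (so a half turn about z gives the same grasp; the last joint's range is limited). The gripper opens to 85 mm and grips with 20 to 120 N. Pads are 22 mm wide; open, the fingers measure 114 mm over their backs; the gripper's body (76 mm by 85 mm) begins 54 mm behind the grasp point. The pads swing forward as they close: fully open they stand 13 mm farther back than shut.
Start: joints at [-1.455, 0.259, 0.021, 1.334, 0, 1.418], TCP at [0.146, -0.53, 0.231] pointing down, gripper open.
Joint ranges: [-3.04, 3.04], [-0.91, 1.82], [-1.04, 1.36], [-1.92, 1.95], [-1.52, 1.45], [-3.14, 3.14]. Speed limits (rad/s): [2.22, 2.22, 2.79, 3.14, 3.14, 3.14].

INTERFACE

Orientations are given as a 3x3 rotation matrix whose columns are the frame's x, y, z axes.
In Python, from station import robot, read_camera, get_calibration gives the robot as it stands.
- The arm moves only by the tool move_arm, never from a script. Its argument "moves" is a list of rows, each an object of numbers: "tx", "ty", "tz": the shift along the tool's x, y, z in mm; "wx", "wy", "wz": the turn, a rotation vector about the tool's x, y, z in rad. In form: [{"tx": .., "ty": .., "tz": .., "wx": .., "wy": .., "wz": ..}, ...]. A call has exactly 10 rows; each row shifts and turns the commanded pose from where the row before left it, along the tool's axes as they then stand; what a row does not reach is not made up. A row lasts 1/12 s, in which the tool goes at most 41.7 mm and 7.16 degrees, less where a joint would pass 70% of its speed; a pose out of reach is approached as far as the arm can. A call is refused whole if a number of a shift passes 41.7 or a number of a turn 0.125, either way. A call with a gripper value outside its range is refused whole. "hand" is the finger opening in mm, from 0 to 85.4, set as the call begins (left out, the last holds). The fingers move at their own pace and stop on an object; "newtons" is the grip in N (left out, the last holds). Time passes only in rows, so rows that do not move let the fingers close, or fill a call up. It gives the time, the measured TCP pose, the force, the opening and the grip force at its end, in the units of the state.
- robot.get_obs(): the state, without advancing time (a new reading comes with each control period).
- read_camera(name): name is "side" or "top" or "wrist"; returns the picture (480x640x3 uint8, blue, green, red); there is no depth.
- get_calibration(name): a dict with "fov_y" (degrees; the focal length in pixels is half the picture's height over the tangent of half this angle, whatever the lens; pixels are square), "cx", "cy" (the principal point, pixels), "xyz" and "orientation" of the camera in the world. Camera axes: x right, y down, z forward; pixel columns grow to the right and rows downward; lengths in m; the calibration is good to about 2 mm. The wrist camera is an equidistant fisheye: a pixel r from the principal point sees the ray r / f radians off the axis. A picture is of the moment at which its call begins: read the wrist's pose just before it. get_calibration takes no time and is no camera call; for the wrist camera it gives the pose at the moment of the call.
- robot.job_done(): hands the job in; it is judged then, once.
The state is a dict: "time": time; "joint_positions": joint angles; "dq": joint speeds; "effort": joint torques, N m; "ee_pos": TCP position; "tcp_rot": TCP orientation; "ft_force": force on the tool from outside, world axes, zero at the start; "ft_torque": the same for the moment, N m; "gripper_width": opening from 0.0 (shut) to 1.0 (fully open); "gripper_force": force on a finger pad.
Only numpy, scipy, OpenCV 4.12 (cv2) and the standard library are available. Lean on these libraries where they do the work, as an engineer would, in place of code of your own. Each camera call takes 0.05 s, during which the arm holds its last target. There are 200 camera calls.

TASK

The spares tin was tipped out on the bench to find the knob of the gas stove: put the two brass hose tails and the round cream knob back into the bins that hold their own kind, the brass in the blue bin and the knob in the red one. Fit the black bar knob on the stove's bare D-shaped tap spindle: turn it so that its white pointer faces the way the flat of the spindle faces, push it fully home, and press it down until the spindle is at its stop. The safety valve stays open for the leak test only while it is held down, so finish while still holding the knob pressed down, and leave the pliers, tape measure and black tape where they lie.

Things in the scene. Friction and masses are not known exactly. Their poses are not given: they have to be found in the camera images.
- stove_knob: Stove's black knob, loose, bore downward: round body 44 mm across, 22 tall; on it a grip bar 14 thick, 41 long (along x), 20 tall (42 in all). Origin: centre of underside. +x: white pointer line on the bar; the bore's flat is on that side. Bore 14 across, flat 4 mm from axis, 18 deep: 1 mm clearance on the spindle, slips on within about 0.15 rad. Needs a turn of at most 1.45 rad.
- bore_end (a point): Point on the knob's axis at the blind end of its bore, 18 mm above its underside; axes as the knob's.
- spindle_tip (a point): Centre of the top of the upright brass tap spindle at the stove front right: 12 mm across, D-shaped over its top 20 mm, flat 3 mm from axis, top edge bevelled 2 mm; 30 mm above the deck, 100 above the table. +x: the way the flat faces (so does the white tick on its dark collar). Hardly turns (0.1 N m). Knob home: the bore's end rests on it, the knob's underside 12 mm above the deck (7 when pressed).
- spindle (a joint): How far the spindle is pushed down, m: 0 released, 0.005 at its stop. The spring takes 4 N to start it and 9 N at the stop.
- stove: Gas stove, fixed: dark green box, aluminium deck 70 mm above the table, 240 mm (x) by 280 mm (y). Origin: centre of underside, x to its back. Tap axis at x -82, y -85 mm; burner at x 24, y 22 mm with a pan support of radius 88 mm that reaches 37 mm above the deck.
- hose_tail_1: Brass hose tail, loose, standing on its hexagon: hexagon 24 mm across flats and 14 mm tall, above it a ribbed round stem 14 mm across up to 36 mm; 70 g. Origin: centre of the underside, z up along the stem.
- hose_tail_2: A second, equal brass hose tail.
- cream_knob: Round cream-coloured spare knob, loose, 36 mm across, 24 mm tall, ribbed side; 40 g. Origin: centre of the underside.
- brass_bin: Blue picking bin for brass fittings, fixed: 126 mm (x) by 92 mm (y), walls 3 mm, 48 mm tall, lower front lip (-x) 26 mm; inside floor 3 mm above the table. Origin: centre of underside. Two fixed hose tails stand at its back, x 25 to 57 mm; it is empty where x is below 20 mm.
- knob_bin: Red picking bin for knobs, fixed, of the same size; two fixed round knobs (a grey and a cream one, 24 mm tall) sit at its back, x +18 to +57 mm; the part with x below +15 mm is empty.
- pliers: Bystander: red-handled pliers, 54 x 173 x 13 mm, origin at the centre of the underside.
- tape_measure: Bystander: yellow tape measure, 65 x 89 x 34 mm, origin at the centre of the underside.
- black_tape: Bystander: roll of black tape, 73 mm across, 20 mm tall, origin at the centre of the underside.

How it is judged:
By the outcome, as a careful person would: the job done as asked, in the order asked, and still so for the second after the job is handed in, while the arm keeps its last pose, push and grip.
It also fails if it takes over 61 s, if anything falls off the work surface, if the arm or the gripper's body presses on something with over 40 N, if the wrist force passes 120 N, or if a joint passes its speed limit or range.

## Working session

There is one attempt and no reset: what is moved stays moved. The work goes in short steps, Python scripts to look and compute and a tool call to move; the robot and the scene stay as the last step left them, time stands still between calls to the robot, and variables do not carry over. Pictures are saved under pics/ and viewed, at most 10 in all, crops included, and the job is handed in when it is done.

Besides the shell and the picture viewer there is one more tool, called after "Call:" in YAML: its name, and indented under it one key for each argument. move_arm: Moves the arm, as the interface text tells. Its arguments: {"type":"object","properties":{"moves":{"type":"array"},"hand":{"type":"number"},"newtons":{"type":"number"}},"required":["moves"]}

```bash
ls; mkdir -p pics
cat > h.py <<'E'
import numpy as np, cv2
from station import robot, read_camera, get_calibration
def cal(n):
    c=get_calibration(n); f=240/np.tan(np.radians(c['fov_y'])/2)
    return c,f,np.array(c['xyz']),np.array(c['orientation']).reshape(3,3)
def ray(n,u,v,C=None):
    c,f,p,R=C or cal(n); x,y=u-c['cx'],v-c['cy']
    if n=='wrist':
        r=np.hypot(x,y)+1e-9;t=r/f; d=np.array([x/r*np.sin(t),y/r*np.sin(t),np.cos(t)])
    else: d=np.array([x/f,y/f,1.])
    return p,R@d
def onz(n,u,v,z,C=None):
    p,d=ray(n,u,v,C); return (p+d*(z-p[2])/d[2])
def proj(n,P,C=None):
    c,f,p,R=C or cal(n); q=R.T@(np.array(P)-p)
    if n=='wrist':
        r=np.hypot(q[0],q[1])+1e-9;t=np.arctan2(r,q[2]); return c['cx']+f*t*q[0]/r,c['cy']+f*t*q[1]/r
    return c['cx']+f*q[0]/q[2],c['cy']+f*q[1]/q[2]
E
python3 - <<'E'
from h import *
o=robot.get_obs(); print(o['time'],o['ee_pos'],o['tcp_rot'],robot.pinch_z,o['gripper_width'])
for n in ('top','side','wrist'):
    cv2.imwrite(f'pics/{n}0.png',read_camera(n)); print(n,get_calibration(n))
E
```

```text
pics
0.0 [ 0.14602296 -0.5299975   0.23067711] [[ 9.64100937e-01  2.65535999e-01 -1.27999205e-04]
 [ 2.65535941e-01 -9.64100113e-01  1.27893827e-03]
 [ 2.16200104e-04 -1.26701398e-03 -9.99999174e-01]] 0.0187 0.9961074108071415
top {'fov_y': 54.454357366787626, 'cx': 325.3756427229246, 'cy': 243.92271342758414, 'xyz': array([ 0.3862757 , -0.06244889,  1.17508658]), 'orientation': array([[ 0.01162953, -0.99335754,  0.11447952],
       [-0.9999299 , -0.01129818,  0.00354281],
       [-0.00222586, -0.11451269, -0.99341929]])}
side {'fov_y': 43.99688100295472, 'cx': 319.1008077041732, 'cy': 235.954329948137, 'xyz': array([ 0.12431391, -1.28699308,  0.59705189]), 'orientation': array([[ 0.95012943, -0.12776076,  0.28448418],
       [-0.31149531, -0.34494679,  0.8854278 ],
       [-0.01499102, -0.9298865 , -0.36754098]])}
wrist {'fov_y': 65.70646984690485, 'cx': 319.42541896184485, 'cy': 233.0381919979789, 'xyz': array([ 0.21970213, -0.5102454 ,  0.37283185]), 'orientation': array([[ 2.65554655e-01, -9.17890148e-01, -2.94887099e-01],
       [-9.64095589e-01, -2.53033291e-01, -8.05844226e-02],
       [-6.48605461e-04,  3.05698919e-01, -9.52128011e-01]])}
```

View pics/top0.png

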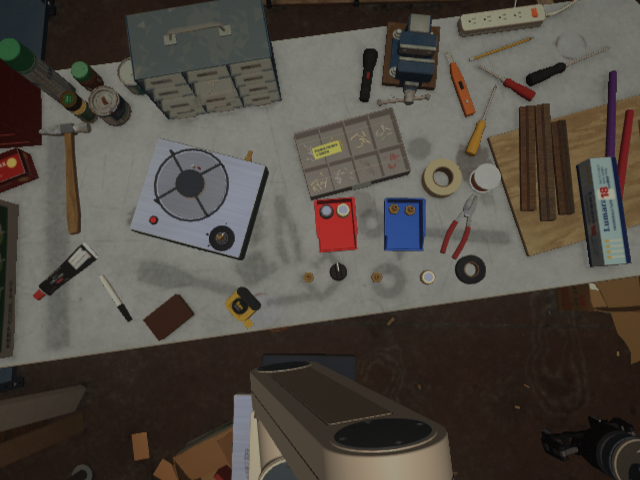

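View pics/side0.png

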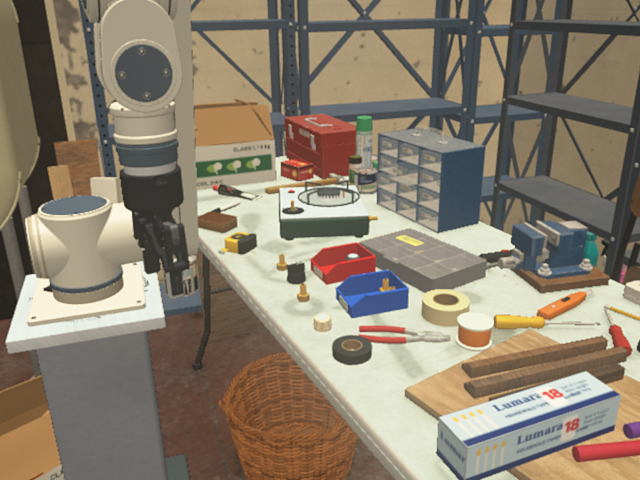

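Top view: hose tails at (309,278) and (376,278), black knob (338,271), cream knob (428,278), red bin (336,225), blue bin (404,224), spindle collar (221,237). I'll zoom in for the knob and spindle directions.

Run:
```python
from h import *
im=cv2.imread('pics/top0.png')
a=cv2.resize(im[255:295,295:445],None,fx=5.3,fy=5.3,interpolation=cv2.INTER_CUBIC)
b=cv2.resize(im[215:260,195:250],None,fx=7,fy=7,interpolation=cv2.INTER_CUBIC)
w=cv2.resize(im[190:255,310:430],None,fx=3.4,fy=3.4,interpolation=cv2.INTER_CUBIC)
out=np.zeros((a.shape[0]+b.shape[0],800,3),np.uint8); out[:a.shape[0],:a.shape[1]]=a
out[a.shape[0]:,:b.shape[1]]=b; out[a.shape[0]:a.shape[0]+w.shape[0],390:390+w.shape[1]]=w
cv2.imwrite('pics/crop0.png',out); print(out.shape,a.shape)
C=cal('top')
for n,u,v,z in [('t1',309,278,.03),('knob',338,271,.03),('t2',376,278,.03),('cream',428,278,.024),('red',336,225,.04),('blue',404,224,.04),('tap',221,237,.08)]:
    print(n,onz('top',u,v,z,C).round(3))
```

```text
(527, 800, 3) (212, 795, 3)
t1 [ 0.434 -0.019  0.03 ]
knob [ 0.452 -0.09   0.03 ]
t2 [ 0.436 -0.183  0.03 ]
cream [ 0.437 -0.312  0.024]
red [ 0.564 -0.084  0.04 ]
blue [ 0.569 -0.251  0.04 ]
tap [0.526 0.189 0.08 ]
```

View pics/crop0.png

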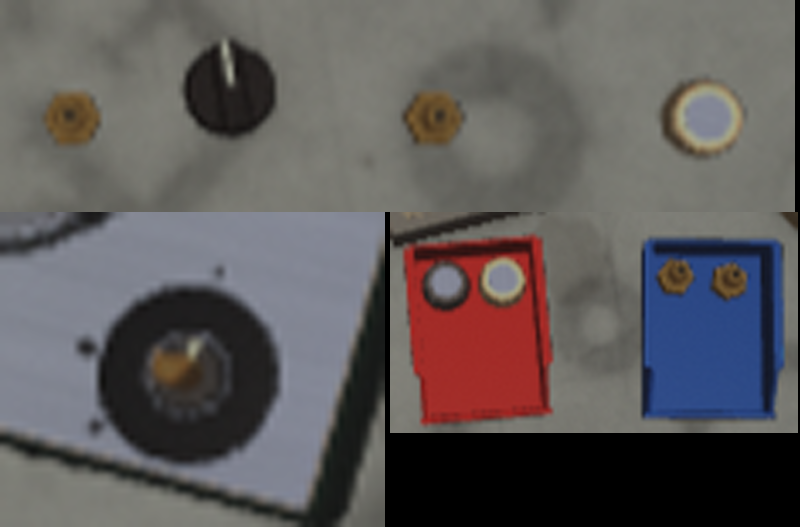

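View pics/wrist0.png

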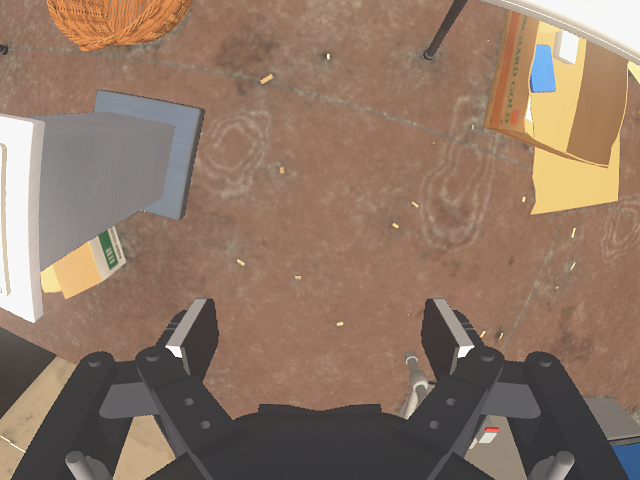

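Crop: the knob's white pointer faces up the image (about world +x). The collar tick near crop (195,347) points up too. Next I'll measure by masks.

Run:
```python
from h import *
im=cv2.imread('pics/top0.png'); C=cal('top'); S=cal('side'); hsv=cv2.cvtColor(im,cv2.COLOR_BGR2HSV)
sd=cv2.imread('pics/side0.png')
def blob(mask,box):
    m=np.zeros(mask.shape,np.uint8); x0,y0,x1,y1=box; m[y0:y1,x0:x1]=mask[y0:y1,x0:x1]
    c=max(cv2.findContours(m,cv2.RETR_EXTERNAL,cv2.CHAIN_APPROX_NONE)[0],key=cv2.contourArea)
    M=cv2.moments(c); return M['m10']/M['m00'],M['m01']/M['m00'],cv2.contourArea(c),c
H,Sa,V=cv2.split(hsv)
br=((H<28)&(Sa>90)).astype(np.uint8)*255
for n,b,z,m in [('t1',(298,266,320,290),.012,br),('t2',(364,266,388,290),.012,br),
  ('cream',(415,265,440,290),.02,((V>125)).astype(np.uint8)*255),
  ('knob',(325,258,350,286),.02,(V<75).astype(np.uint8)*255),
  ('collar',(205,222,238,254),.072,(V<75).astype(np.uint8)*255),
  ('tape',(450,250,490,290),.018,(V<75).astype(np.uint8)*255)]:
    u,v,a,c=blob(m,b); print(n,round(u,1),round(v,1),a,onz('top',u,v,z,C).round(4), cv2.minEnclosingCircle(c)[1])
for n,m in [('red',((H<8)|(H>172))&(Sa>150)),('blue',(H>105)&(H<125)&(Sa>130))]:
    u,v,a,c=blob(m.astype(np.uint8)*255,(300,190,440,260)) if n=='blue' else blob(m.astype(np.uint8)*255,(305,190,370,260))
    bx=cv2.boxPoints(cv2.minAreaRect(c)); print(n,[onz('top',*q,.04,C)[:2].round(3) for q in bx])
```

```text
t1 308.2 276.9 61.5 [ 0.4372 -0.0164  0.012 ] 5.042463779449463
t2 376.3 277.0 64.5 [ 0.439 -0.186  0.012] 5.056816577911377
cream 428.3 276.7 111.0 [ 0.4408 -0.3135  0.02  ] 6.800835609436035
knob 338.0 272.0 198.0 [ 0.4498 -0.0903  0.02  ] 8.869997024536133
collar 221.4 237.9 474.0 [0.5249 0.1897 0.072 ] 14.31792163848877
tape 470.0 269.2 673.0 [ 0.4605 -0.4176  0.018 ] 15.542362213134766
red [array([ 0.626, -0.028]), array([ 0.636, -0.128]), array([ 0.507, -0.139]), array([ 0.497, -0.04 ])]
blue [array([ 0.633, -0.2  ]), array([ 0.638, -0.301]), array([ 0.508, -0.304]), array([ 0.503, -0.204])]
```

```bash
cat >> h.py <<'E'
def plan(*segs, start=None):
    "segs: (xyz, yaw, rows); prints the per-row tool step (mm, rad), tool pointing down"
    o=robot.get_obs(); R=np.array(o['tcp_rot']); p=np.array(o['ee_pos']); y=np.arctan2(R[1,0],R[0,0])
    print('t %.2f'%o['time'],'tcp',p.round(4),'yaw %.3f'%y,'tilt',R[:2,2].round(4),'F',np.round(o['ft_force'],1))
    for q,yy,n in segs:
        q=np.array(q,float); d=(q-p)*1000/n; m=(y+yy)/2; c,s=np.cos(m),np.sin(m)
        print(n,'rows: tx %.1f ty %.1f tz %.1f wz %.4f'%(d[0]*c+d[1]*s,d[0]*s-d[1]*c,-d[2],-(yy-y)/n)); p,y=q,yy
E
python3 - <<'E'
from h import *
plan(((.441,-.3135,.14),.09,10),((.441,-.3135,.008),.09,7))
E
```

```text
t 0.15 tcp [ 0.146  -0.53    0.2308] yaw 0.269 tilt [-0.0001  0.001 ] F [0.6 0.5 0.2]
10 rows: tx 32.9 ty -16.0 tz 9.1 wz 0.0179
7 rows: tx 0.0 ty 0.0 tz 18.9 wz -0.0000
```

Call:
move_arm:
  moves:
    - {"tx": 33, "ty": -16, "tz": 9, "wz": 0.018}
    - {"tx": 33, "ty": -16, "tz": 9, "wz": 0.018}
    - {"tx": 33, "ty": -16, "tz": 9, "wz": 0.018}
    - {"tx": 33, "ty": -16, "tz": 9, "wz": 0.018}
    - {"tx": 33, "ty": -16, "tz": 9, "wz": 0.018}
    - {"tx": 33, "ty": -16, "tz": 9, "wz": 0.018}
    - {"tx": 33, "ty": -16, "tz": 9, "wz": 0.018}
    - {"tx": 33, "ty": -16, "tz": 9, "wz": 0.018}
    - {"tx": 33, "ty": -16, "tz": 9, "wz": 0.018}
    - {"tx": 33, "ty": -16, "tz": 9, "wz": 0.018}
  hand: 56
  newtons: 40

```text
validation failed for argument at $.mo...
```

Call:
move_arm:
  moves:
    - {"tx": 33, "ty": -16, "tz": 9, "wx": 0, "wy": 0, "wz": 0.018}
    - {"tx": 33, "ty": -16, "tz": 9, "wx": 0, "wy": 0, "wz": 0.018}
    - {"tx": 33, "ty": -16, "tz": 9, "wx": 0, "wy": 0, "wz": 0.018}
    - {"tx": 33, "ty": -16, "tz": 9, "wx": 0, "wy": 0, "wz": 0.018}
    - {"tx": 33, "ty": -16, "tz": 9, "wx": 0, "wy": 0, "wz": 0.018}
    - {"tx": 33, "ty": -16, "tz": 9, "wx": 0, "wy": 0, "wz": 0.018}
    - {"tx": 33, "ty": -16, "tz": 9, "wx": 0, "wy": 0, "wz": 0.018}
    - {"tx": 33, "ty": -16, "tz": 9, "wx": 0, "wy": 0, "wz": 0.018}
    - {"tx": 33, "ty": -16, "tz": 9, "wx": 0, "wy": 0, "wz": 0.018}
    - {"tx": 33, "ty": -16, "tz": 9, "wx": 0, "wy": 0, "wz": 0.018}
  hand: 56
  newtons: 40

```text
time: 0.98
ee_pos: [0.4412, -0.3103, 0.1408]
tcp_rot: [[0.996, 0.088, -0.0], [0.088, -0.996, 0.0], [-0.0, -0.0, -1.0]]
ft_force: [-0.5, -1.0, -0.6]
gripper_width: 0.656
gripper_force: 0.0
```

Run:
```python
from h import *
C=cal('wrist'); im=read_camera('wrist'); cv2.imwrite('pics/w1.png',im)
print([np.round(proj('wrist',p,C),0) for p in [(.441,-.3135,.024),(.439,-.186,.036),(.4605,-.4176,.02)]])
hsv=cv2.cvtColor(im,cv2.COLOR_BGR2HSV);u,v=map(int,proj('wrist',(.441,-.3135,.024),C))
print(hsv[max(0,v-80):v+81:20,u], hsv[v,u-80:u+81:20])
plan(((.441,-.3135,.008),.09,7))
```

```text
[array([323., 225.]), array([151., 218.]), array([460., 211.])]
[[ 50   8 195]
 [ 41  11 192]
 [ 40  12 191]
 [ 18  69 147]
 [108  20 225]
 [ 23  67 232]
 [ 38  11 194]
 [ 38  11 191]
 [ 13  58  92]] [[ 41  13 162]
 [ 37  13 177]
 [ 41  10 195]
 [ 36  13 193]
 [108  20 225]
 [ 28  50 235]
 [ 40  12 197]
 [ 40  12 192]
 [ 40  12 196]]
t 1.03 tcp [ 0.445 -0.307  0.139] yaw 0.090 tilt [0.0007 0.0029] F [ 0.7  3.1 -2.7]
7 rows: tx -0.7 ty 0.9 tz 18.7 wz -0.0000
```

View pics/w1.png

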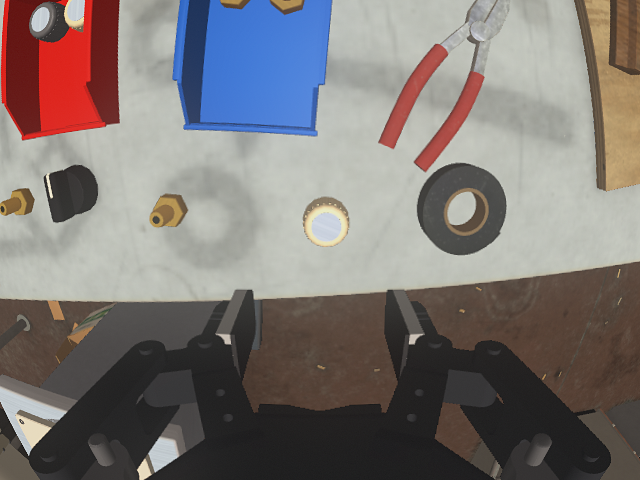

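The cream knob shows at (326,225), 3 px from where the top-camera fix predicts. Descend and grasp.

Call:
move_arm:
  moves:
    - {"tx": 0, "ty": 0, "tz": 17, "wx": 0, "wy": 0, "wz": 0}
    - {"tx": 0, "ty": 0, "tz": 17, "wx": 0, "wy": 0, "wz": 0}
    - {"tx": 0, "ty": 0, "tz": 17, "wx": 0, "wy": 0, "wz": 0}
    - {"tx": 0, "ty": 0, "tz": 17, "wx": 0, "wy": 0, "wz": 0}
    - {"tx": 0, "ty": 0, "tz": 17, "wx": 0, "wy": 0, "wz": 0}
    - {"tx": 0, "ty": 0, "tz": 17, "wx": 0, "wy": 0, "wz": 0}
    - {"tx": 0, "ty": 0, "tz": 17, "wx": 0, "wy": 0, "wz": 0}
    - {"tx": 0, "ty": 0, "tz": 11, "wx": 0, "wy": 0, "wz": 0}
    - {"tx": 0, "ty": 0, "tz": 6, "wx": 0, "wy": 0, "wz": 0}
    - {"tx": 0, "ty": 0, "tz": 0, "wx": 0, "wy": 0, "wz": 0}

```text
time: 1.87
ee_pos: [0.4393, -0.3113, 0.004]
tcp_rot: [[0.996, 0.089, -0.002], [0.089, -0.996, 0.002], [-0.002, -0.002, -1.0]]
ft_force: [0.8, 0.3, 1.0]
gripper_width: 0.656
gripper_force: 0.0
```

Call:
move_arm:
  moves:
    - {"tx": 0, "ty": 0, "tz": 0, "wx": 0, "wy": 0, "wz": 0}
    - {"tx": 0, "ty": 0, "tz": 0, "wx": 0, "wy": 0, "wz": 0}
    - {"tx": 0, "ty": 0, "tz": 0, "wx": 0, "wy": 0, "wz": 0}
    - {"tx": 0, "ty": 0, "tz": 0, "wx": 0, "wy": 0, "wz": 0}
    - {"tx": 0, "ty": 0, "tz": 0, "wx": 0, "wy": 0, "wz": 0}
    - {"tx": 0, "ty": 0, "tz": 0, "wx": 0, "wy": 0, "wz": 0}
    - {"tx": 0, "ty": 0, "tz": -20, "wx": 0, "wy": 0, "wz": 0}
    - {"tx": 0, "ty": 0, "tz": -30, "wx": 0, "wy": 0, "wz": 0}
    - {"tx": 0, "ty": 0, "tz": -30, "wx": 0, "wy": 0, "wz": 0}
    - {"tx": 0, "ty": 0, "tz": -20, "wx": 0, "wy": 0, "wz": 0}
  hand: 25
  newtons: 40

```text
time: 2.7
ee_pos: [0.4403, -0.3121, 0.108]
tcp_rot: [[0.996, 0.089, 0.002], [0.089, -0.996, -0.001], [0.001, 0.002, -1.0]]
ft_force: [0.3, -0.5, -0.7]
gripper_width: 0.394
gripper_force: 39.9
```

Run:
```python
from h import *
import math
o=robot.get_obs();print(o['gripper_width']*85.4,o['gripper_force'])
y=.09; b=np.array([.5665,-.084]); q=b+np.array([math.cos(y),math.sin(y)])*-.020
print(q); plan(((*q,.11),.09,10),((*q,.010),.09,8))
```

```text
33.68932197108273 39.90991652011871
[ 0.54658095 -0.08579757]
t 2.70 tcp [ 0.4403 -0.3121  0.108 ] yaw 0.089 tilt [ 0.0016 -0.0015] F [ 0.3 -0.5 -0.7]
10 rows: tx 12.6 ty -21.6 tz -0.2 wz -0.0001
8 rows: tx 0.0 ty 0.0 tz 12.5 wz -0.0000
```

Call:
move_arm:
  moves:
    - {"tx": 12.5, "ty": -21.7, "tz": 0, "wx": 0, "wy": 0, "wz": 0}
    - {"tx": 12.5, "ty": -21.7, "tz": 0, "wx": 0, "wy": 0, "wz": 0}
    - {"tx": 12.5, "ty": -21.7, "tz": 0, "wx": 0, "wy": 0, "wz": 0}
    - {"tx": 12.5, "ty": -21.7, "tz": 0, "wx": 0, "wy": 0, "wz": 0}
    - {"tx": 12.5, "ty": -21.7, "tz": 0, "wx": 0, "wy": 0, "wz": 0}
    - {"tx": 12.5, "ty": -21.7, "tz": 0, "wx": 0, "wy": 0, "wz": 0}
    - {"tx": 12.5, "ty": -21.7, "tz": 0, "wx": 0, "wy": 0, "wz": 0}
    - {"tx": 12.5, "ty": -21.7, "tz": 0, "wx": 0, "wy": 0, "wz": 0}
    - {"tx": 12.5, "ty": -21.7, "tz": 0, "wx": 0, "wy": 0, "wz": 0}
    - {"tx": 12.5, "ty": -21.7, "tz": 0, "wx": 0, "wy": 0, "wz": 0}

```text
time: 3.53
ee_pos: [0.5456, -0.0833, 0.1055]
tcp_rot: [[0.996, 0.089, 0.0], [0.089, -0.996, -0.0], [0.0, 0.0, -1.0]]
ft_force: [0.5, -0.2, -0.1]
gripper_width: 0.394
gripper_force: 39.9
```

Call:
move_arm:
  moves:
    - {"tx": 0, "ty": 0, "tz": 0, "wx": 0, "wy": 0, "wz": 0}
    - {"tx": 0, "ty": 0, "tz": 0, "wx": 0, "wy": 0, "wz": 0}
    - {"tx": 0, "ty": 0, "tz": 12, "wx": 0, "wy": 0, "wz": 0}
    - {"tx": 0, "ty": 0, "tz": 12, "wx": 0, "wy": 0, "wz": 0}
    - {"tx": 0, "ty": 0, "tz": 12, "wx": 0, "wy": 0, "wz": 0}
    - {"tx": 0, "ty": 0, "tz": 12, "wx": 0, "wy": 0, "wz": 0}
    - {"tx": 0, "ty": 0, "tz": 0, "wx": 0, "wy": 0, "wz": 0}
    - {"tx": 0, "ty": 0, "tz": 0, "wx": 0, "wy": 0, "wz": 0}
    - {"tx": 0, "ty": 0, "tz": 0, "wx": 0, "wy": 0, "wz": 0}
    - {"tx": 0, "ty": 0, "tz": 0, "wx": 0, "wy": 0, "wz": 0}

```text
time: 4.37
ee_pos: [0.5456, -0.085, 0.0581]
tcp_rot: [[0.996, 0.088, 0.001], [0.088, -0.996, -0.0], [0.001, 0.001, -1.0]]
ft_force: [-0.2, -0.1, -0.4]
gripper_width: 0.391
gripper_force: 40.0
```

Run:
```python
from h import *
im=read_camera('wrist'); cv2.imwrite('pics/w2.png',im)
plan(((.5466,-.0858,.010),.09,8))
```

```text
t 4.42 tcp [ 0.5456 -0.0849  0.0581] yaw 0.088 tilt [ 0.0012 -0.0005] F [ 0.9 -0.2 -0.3]
8 rows: tx 0.1 ty 0.1 tz 6.0 wz -0.0002
```

View pics/w2.png

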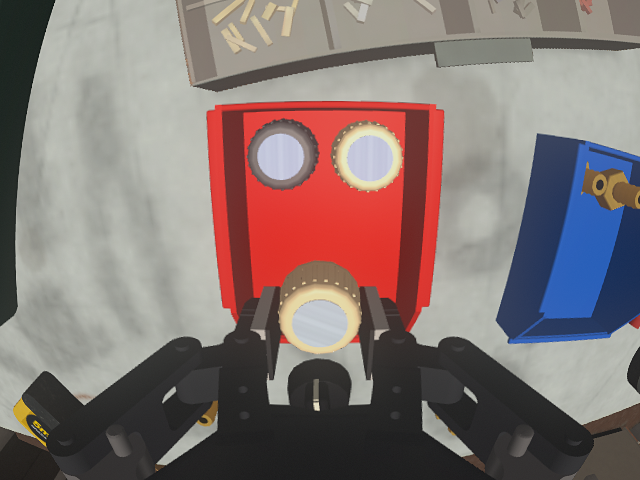

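The cream knob is held centred over the red bin (bin walls at columns 210–440, knob at 320). Lower it and release.

Call:
move_arm:
  moves:
    - {"tx": 0.5, "ty": 1, "tz": 8, "wx": 0, "wy": 0, "wz": 0}
    - {"tx": 0, "ty": 0, "tz": 8, "wx": 0, "wy": 0, "wz": 0}
    - {"tx": 0, "ty": 0, "tz": 8, "wx": 0, "wy": 0, "wz": 0}
    - {"tx": 0, "ty": 0, "tz": 8, "wx": 0, "wy": 0, "wz": 0}
    - {"tx": 0, "ty": 0, "tz": 8, "wx": 0, "wy": 0, "wz": 0}
    - {"tx": 0, "ty": 0, "tz": 5, "wx": 0, "wy": 0, "wz": 0}
    - {"tx": 0, "ty": 0, "tz": 3, "wx": 0, "wy": 0, "wz": 0}
    - {"tx": 0, "ty": 0, "tz": 0, "wx": 0, "wy": 0, "wz": 0}
    - {"tx": 0, "ty": 0, "tz": 0, "wx": 0, "wy": 0, "wz": 0}
    - {"tx": 0, "ty": 0, "tz": 0, "wx": 0, "wy": 0, "wz": 0}

```text
time: 5.25
ee_pos: [0.5458, -0.0854, 0.0092]
tcp_rot: [[0.996, 0.089, -0.0], [0.089, -0.996, 0.0], [-0.0, -0.0, -1.0]]
ft_force: [-0.6, 0.7, 2.6]
gripper_width: 0.39
gripper_force: 40.0
```

Call:
move_arm:
  moves:
    - {"tx": 0, "ty": 0, "tz": 0, "wx": 0, "wy": 0, "wz": 0}
    - {"tx": 0, "ty": 0, "tz": 0, "wx": 0, "wy": 0, "wz": 0}
    - {"tx": 0, "ty": 0, "tz": 0, "wx": 0, "wy": 0, "wz": 0}
    - {"tx": 0, "ty": 0, "tz": -8, "wx": 0, "wy": 0, "wz": 0}
    - {"tx": 0, "ty": 0, "tz": -10, "wx": 0, "wy": 0, "wz": 0}
    - {"tx": 0, "ty": 0, "tz": -15, "wx": 0, "wy": 0, "wz": 0}
    - {"tx": 0, "ty": 0, "tz": -20, "wx": 0, "wy": 0, "wz": 0}
    - {"tx": 0, "ty": 0, "tz": -20, "wx": 0, "wy": 0, "wz": 0}
    - {"tx": 0, "ty": 0, "tz": -20, "wx": 0, "wy": 0, "wz": 0}
    - {"tx": 0, "ty": 0, "tz": -10, "wx": 0, "wy": 0, "wz": 0}
  hand: 42

```text
time: 6.08
ee_pos: [0.5468, -0.0857, 0.1157]
tcp_rot: [[0.996, 0.089, 0.004], [0.089, -0.996, -0.001], [0.004, 0.001, -1.0]]
ft_force: [0.5, 0.6, 0.1]
gripper_width: 0.489
gripper_force: 0.0
```

Run:
```python
from h import *
# t2 from wrist picture w1 is an earlier pose; use top fix
plan(((.439,-.186,.10),.05,9),((.439,-.186,.017),.05,6))
print(robot.get_obs()['gripper_width']*85.4)
```

```text
t 6.08 tcp [ 0.5468 -0.0857  0.1157] yaw 0.089 tilt [ 0.0037 -0.0011] F [0.5 0.6 0.1]
9 rows: tx -12.7 ty 10.3 tz 1.7 wz 0.0043
6 rows: tx 0.0 ty 0.0 tz 13.8 wz -0.0000
41.76160709632876
```

Call:
move_arm:
  moves:
    - {"tx": -12.7, "ty": 10.3, "tz": 1.5, "wx": 0, "wy": 0, "wz": 0.004}
    - {"tx": -12.7, "ty": 10.3, "tz": 1.5, "wx": 0, "wy": 0, "wz": 0.004}
    - {"tx": -12.7, "ty": 10.3, "tz": 1.5, "wx": 0, "wy": 0, "wz": 0.004}
    - {"tx": -12.7, "ty": 10.3, "tz": 1.5, "wx": 0, "wy": 0, "wz": 0.004}
    - {"tx": -12.7, "ty": 10.3, "tz": 1.5, "wx": 0, "wy": 0, "wz": 0.004}
    - {"tx": -12.7, "ty": 10.3, "tz": 1.5, "wx": 0, "wy": 0, "wz": 0.004}
    - {"tx": -12.7, "ty": 10.3, "tz": 1.5, "wx": 0, "wy": 0, "wz": 0.004}
    - {"tx": -12.7, "ty": 10.3, "tz": 1.5, "wx": 0, "wy": 0, "wz": 0.004}
    - {"tx": -12.7, "ty": 10.3, "tz": 1.5, "wx": 0, "wy": 0, "wz": 0.004}
    - {"tx": 0, "ty": 0, "tz": 0, "wx": 0, "wy": 0, "wz": 0}
  hand: 46

```text
time: 6.92
ee_pos: [0.437, -0.1874, 0.0989]
tcp_rot: [[0.999, 0.051, -0.001], [0.051, -0.999, -0.0], [-0.001, 0.0, -1.0]]
ft_force: [-0.1, 0.8, -0.2]
gripper_width: 0.539
gripper_force: 0.0
```

Run:
```python
from h import *
C=cal('wrist'); im=read_camera('wrist'); cv2.imwrite('pics/w3.png',im)
hsv=cv2.cvtColor(im,cv2.COLOR_BGR2HSV); m=cv2.inRange(hsv,(8,90,50),(28,255,255))
for c in cv2.findContours(m,cv2.RETR_EXTERNAL,cv2.CHAIN_APPROX_NONE)[0]:
    if cv2.contourArea(c)>150:
        M=cv2.moments(c);u,v=M['m10']/M['m00'],M['m01']/M['m00'];print(round(u),round(v),cv2.contourArea(c),onz('wrist',u,v,.018,C).round(4),cv2.boundingRect(c))
print(proj('wrist',(.439,-.186,.036),C),proj('wrist',(.439,-.186,.0),C))
plan(((.439,-.186,.017),.05,6))
```

```text
457 438 1668.0 [ 0.2469 -0.3267  0.018 ] (430, 401, 65, 76)
111 364 1079.5 [ 0.3156 -0.0163  0.018 ] (87, 344, 61, 47)
561 368 3867.0 [ 0.3241 -0.4149  0.018 ] (508, 329, 103, 82)
618 372 2467.5 [ 0.3055 -0.5071  0.018 ] (581, 323, 59, 89)
5 322 216.5 [0.3367 0.1103 0.018 ] (0, 301, 15, 38)
322 234 1218.5 [ 0.4409 -0.1896  0.018 ] (302, 214, 41, 44)
91 227 1107.0 [ 0.4379 -0.0241  0.018 ] (68, 208, 46, 38)
614 225 1008.0 [ 0.4601 -0.4234  0.018 ] (599, 203, 31, 46)
183 75 378.0 [ 0.5388 -0.0997  0.018 ] (161, 55, 35, 39)
(np.float64(315.8858389466709), np.float64(246.78177448194177)) (np.float64(316.32723736059404), np.float64(228.65372064487357))
t 6.97 tcp [ 0.4379 -0.1869  0.0991] yaw 0.051 tilt [ 0.0001 -0.0001] F [-0.5  0.3  0.3]
6 rows: tx 0.2 ty -0.1 tz 13.7 wz 0.0001
```

Call:
move_arm:
  moves:
    - {"tx": 1, "ty": 1, "tz": 14, "wx": 0, "wy": 0, "wz": 0}
    - {"tx": 1, "ty": 0, "tz": 14, "wx": 0, "wy": 0, "wz": 0}
    - {"tx": 0, "ty": 0, "tz": 14, "wx": 0, "wy": 0, "wz": 0}
    - {"tx": 0, "ty": 0, "tz": 14, "wx": 0, "wy": 0, "wz": 0}
    - {"tx": 0, "ty": 0, "tz": 14, "wx": 0, "wy": 0, "wz": 0}
    - {"tx": 0, "ty": 0, "tz": 8, "wx": 0, "wy": 0, "wz": 0}
    - {"tx": 0, "ty": 0, "tz": 4, "wx": 0, "wy": 0, "wz": 0}
    - {"tx": 0, "ty": 0, "tz": 0, "wx": 0, "wy": 0, "wz": 0}
    - {"tx": 0, "ty": 0, "tz": 0, "wx": 0, "wy": 0, "wz": 0}
    - {"tx": 0, "ty": 0, "tz": 0, "wx": 0, "wy": 0, "wz": 0}

```text
time: 7.8
ee_pos: [0.4412, -0.1873, 0.0175]
tcp_rot: [[0.999, 0.053, 0.001], [0.053, -0.999, -0.001], [0.001, 0.001, -1.0]]
ft_force: [-0.2, -0.1, 0.9]
gripper_width: 0.539
gripper_force: 0.0
```

Call:
move_arm:
  moves:
    - {"tx": 0, "ty": 0, "tz": 0, "wx": 0, "wy": 0, "wz": 0}
    - {"tx": 0, "ty": 0, "tz": 0, "wx": 0, "wy": 0, "wz": 0}
    - {"tx": 0, "ty": 0, "tz": 0, "wx": 0, "wy": 0, "wz": 0}
    - {"tx": 0, "ty": 0, "tz": 0, "wx": 0, "wy": 0, "wz": 0}
    - {"tx": 0, "ty": 0, "tz": 0, "wx": 0, "wy": 0, "wz": 0}
    - {"tx": 0, "ty": 0, "tz": 0, "wx": 0, "wy": 0, "wz": 0}
    - {"tx": 0, "ty": 0, "tz": -15, "wx": 0, "wy": 0, "wz": 0}
    - {"tx": 0, "ty": 0, "tz": -30, "wx": 0, "wy": 0, "wz": 0}
    - {"tx": 0, "ty": 0, "tz": -30, "wx": 0, "wy": 0, "wz": 0}
    - {"tx": 0, "ty": 0, "tz": -20, "wx": 0, "wy": 0, "wz": 0}
  hand: 5
  newtons: 40

```text
time: 8.63
ee_pos: [0.4409, -0.1873, 0.1139]
tcp_rot: [[0.999, 0.053, 0.001], [0.053, -0.999, -0.001], [0.001, 0.001, -1.0]]
ft_force: [1.0, 0.0, -1.4]
gripper_width: 0.141
gripper_force: 39.1
```

Run:
```python
from h import *
o=robot.get_obs();print(o['gripper_width']*85.4,o['gripper_force'])
q=np.array([.570,-.252])+np.array([1,.035])*0.0
plan(((*q,.112),.04,8),((*q,.022),.04,8))
```

```text
12.068263598856808 39.144805669784546
t 8.63 tcp [ 0.4409 -0.1873  0.1139] yaw 0.053 tilt [ 0.001  -0.0007] F [ 1.   0.  -1.4]
8 rows: tx 15.8 ty 8.8 tz 0.2 wz 0.0016
8 rows: tx 0.0 ty 0.0 tz 11.2 wz -0.0000
```

Call:
move_arm:
  moves:
    - {"tx": 15.8, "ty": 8.8, "tz": 0, "wx": 0, "wy": 0, "wz": 0.0016}
    - {"tx": 15.8, "ty": 8.8, "tz": 0, "wx": 0, "wy": 0, "wz": 0.0016}
    - {"tx": 15.8, "ty": 8.8, "tz": 0, "wx": 0, "wy": 0, "wz": 0.0016}
    - {"tx": 15.8, "ty": 8.8, "tz": 0, "wx": 0, "wy": 0, "wz": 0.0016}
    - {"tx": 15.8, "ty": 8.8, "tz": 0, "wx": 0, "wy": 0, "wz": 0.0016}
    - {"tx": 15.8, "ty": 8.8, "tz": 0, "wx": 0, "wy": 0, "wz": 0.0016}
    - {"tx": 15.8, "ty": 8.8, "tz": 0, "wx": 0, "wy": 0, "wz": 0.0016}
    - {"tx": 15.8, "ty": 8.8, "tz": 0, "wx": 0, "wy": 0, "wz": 0.0016}
    - {"tx": 0, "ty": 0, "tz": 10, "wx": 0, "wy": 0, "wz": 0}
    - {"tx": 0, "ty": 0, "tz": 10, "wx": 0, "wy": 0, "wz": 0}

```text
time: 9.47
ee_pos: [0.5705, -0.2517, 0.0907]
tcp_rot: [[0.999, 0.04, -0.0], [0.04, -0.999, 0.0], [-0.0, -0.0, -1.0]]
ft_force: [-1.0, 0.3, -1.7]
gripper_width: 0.142
gripper_force: 39.2
```

Run:
```python
from h import *
C=cal('wrist'); im=read_camera('wrist'); cv2.imwrite('pics/w4.png',im)
hsv=cv2.cvtColor(im,cv2.COLOR_BGR2HSV); m=cv2.inRange(hsv,(100,130,30),(125,255,255))
c=max(cv2.findContours(m,cv2.RETR_EXTERNAL,cv2.CHAIN_APPROX_NONE)[0],key=cv2.contourArea)
# walls' outer edges along a few rows
for v in (120,160,200,240):
    xs=c[np.abs(c[:,0,1]-v)<1,0,0]; print(v,onz('wrist',xs.min(),v,.048,C).round(4),onz('wrist',xs.max(),v,.048,C).round(4))
plan(((.570,-.252,.022),.04,8))
```

```text
Traceback (most recent call last):
ValueError: zero-size array to reduction operation minimum which has no identity
```

Call:
move_arm:
  moves:
    - {"tx": 0, "ty": 0, "tz": 11, "wx": 0, "wy": 0, "wz": 0}
    - {"tx": 0, "ty": 0, "tz": 11, "wx": 0, "wy": 0, "wz": 0}
    - {"tx": 0, "ty": 0, "tz": 11, "wx": 0, "wy": 0, "wz": 0}
    - {"tx": 0, "ty": 0, "tz": 11, "wx": 0, "wy": 0, "wz": 0}
    - {"tx": 0, "ty": 0, "tz": 11, "wx": 0, "wy": 0, "wz": 0}
    - {"tx": 0, "ty": 0, "tz": 8, "wx": 0, "wy": 0, "wz": 0}
    - {"tx": 0, "ty": 0, "tz": 5.5, "wx": 0, "wy": 0, "wz": 0}
    - {"tx": 0, "ty": 0, "tz": 0, "wx": 0, "wy": 0, "wz": 0}
    - {"tx": 0, "ty": 0, "tz": 0, "wx": 0, "wy": 0, "wz": 0}
    - {"tx": 0, "ty": 0, "tz": 0, "wx": 0, "wy": 0, "wz": 0}

```text
time: 10.35
ee_pos: [0.5705, -0.2516, 0.0237]
tcp_rot: [[0.999, 0.04, 0.001], [0.04, -0.999, -0.0], [0.001, 0.0, -1.0]]
ft_force: [-0.1, -0.1, -0.2]
gripper_width: 0.144
gripper_force: 39.2
```

Call:
move_arm:
  moves:
    - {"tx": 0, "ty": 0, "tz": 0, "wx": 0, "wy": 0, "wz": 0}
    - {"tx": 0, "ty": 0, "tz": 0, "wx": 0, "wy": 0, "wz": 0}
    - {"tx": 0, "ty": 0, "tz": 0, "wx": 0, "wy": 0, "wz": 0}
    - {"tx": 0, "ty": 0, "tz": -8, "wx": 0, "wy": 0, "wz": 0}
    - {"tx": 0, "ty": 0, "tz": -10, "wx": 0, "wy": 0, "wz": 0}
    - {"tx": 0, "ty": 0, "tz": -15, "wx": 0, "wy": 0, "wz": 0}
    - {"tx": 0, "ty": 0, "tz": -20, "wx": 0, "wy": 0, "wz": 0}
    - {"tx": 0, "ty": 0, "tz": -20, "wx": 0, "wy": 0, "wz": 0}
    - {"tx": 0, "ty": 0, "tz": -10, "wx": 0, "wy": 0, "wz": 0}
    - {"tx": 0, "ty": 0, "tz": 0, "wx": 0, "wy": 0, "wz": 0}
  hand: 28

```text
time: 11.18
ee_pos: [0.5714, -0.2522, 0.1096]
tcp_rot: [[0.999, 0.04, 0.004], [0.04, -0.999, -0.003], [0.004, 0.003, -1.0]]
ft_force: [1.1, -0.0, -0.3]
gripper_width: 0.322
gripper_force: 0.0
```

Run:
```python
from h import *
C=cal('wrist'); im=read_camera('wrist'); cv2.imwrite('pics/w5.png',im)
print('in-bin tail expected at',proj('wrist',(.570,-.252,.039),C))
plan(((.438,-.020,.10),.04,10))
```

```text
in-bin tail expected at (np.float64(317.30457358344466), np.float64(248.47706626171606))
t 11.23 tcp [ 0.5708 -0.2518  0.1077] yaw 0.040 tilt [ 0.0024 -0.0015] F [0.3 0.2 0.4]
10 rows: tx -12.3 ty -23.7 tz 0.8 wz 0.0000
```

View pics/w5.png

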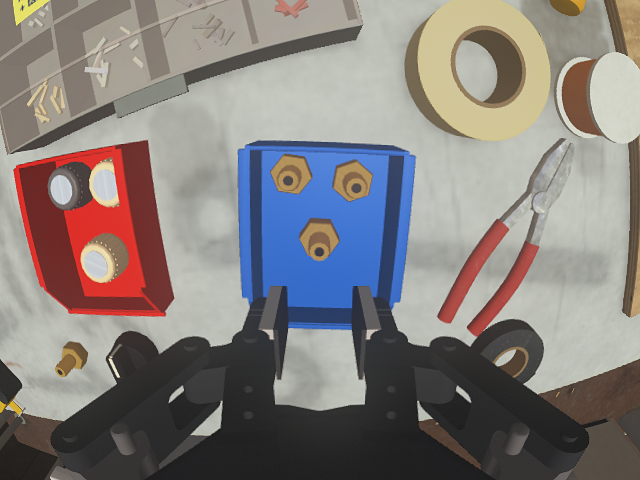

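Blue bin: the first tail stands at (319,245). The cream knob sits in the red bin at (103,258). Next is tail 1.

Call:
move_arm:
  moves:
    - {"tx": -12.3, "ty": -23.7, "tz": 0.8, "wx": 0, "wy": 0, "wz": 0}
    - {"tx": -12.3, "ty": -23.7, "tz": 0.8, "wx": 0, "wy": 0, "wz": 0}
    - {"tx": -12.3, "ty": -23.7, "tz": 0.8, "wx": 0, "wy": 0, "wz": 0}
    - {"tx": -12.3, "ty": -23.7, "tz": 0.8, "wx": 0, "wy": 0, "wz": 0}
    - {"tx": -12.3, "ty": -23.7, "tz": 0.8, "wx": 0, "wy": 0, "wz": 0}
    - {"tx": -12.3, "ty": -23.7, "tz": 0.8, "wx": 0, "wy": 0, "wz": 0}
    - {"tx": -12.3, "ty": -23.7, "tz": 0.8, "wx": 0, "wy": 0, "wz": 0}
    - {"tx": -12.3, "ty": -23.7, "tz": 0.8, "wx": 0, "wy": 0, "wz": 0}
    - {"tx": -12.3, "ty": -23.7, "tz": 0.8, "wx": 0, "wy": 0, "wz": 0}
    - {"tx": -12.3, "ty": -23.7, "tz": 0.8, "wx": 0, "wy": 0, "wz": 0}
  hand: 42

```text
time: 12.07
ee_pos: [0.4364, -0.0185, 0.0972]
tcp_rot: [[0.999, 0.04, -0.002], [0.04, -0.999, 0.0], [-0.002, -0.0, -1.0]]
ft_force: [0.4, 0.5, -0.3]
gripper_width: 0.49
gripper_force: 0.0
```

Run:
```python
from h import *
C=cal('wrist'); im=read_camera('wrist'); cv2.imwrite('pics/w6.png',im)
hsv=cv2.cvtColor(im,cv2.COLOR_BGR2HSV); m=cv2.inRange(hsv,(8,90,50),(28,255,255))
for c in cv2.findContours(m,cv2.RETR_EXTERNAL,cv2.CHAIN_APPROX_NONE)[0]:
    M=cv2.moments(c);u,v=M['m10']/(M['m00']+1),M['m01']/(M['m00']+1)
    if cv2.contourArea(c)>150 and abs(u-320)<120 and v<330: print(round(u),round(v),cv2.contourArea(c),onz('wrist',u,v,.018,C).round(4))
plan(((.438,-.020,.017),.04,6))
```

```text
320 237 1238.5 [ 0.439  -0.0195  0.018 ]
420 79 662.0 [ 0.5399 -0.075   0.018 ]
t 12.12 tcp [ 0.4332 -0.0153  0.0969] yaw 0.041 tilt [-0.0044  0.0024] F [-4.5  3.2 -0.4]
6 rows: tx 0.8 ty 0.8 tz 13.3 wz 0.0002
```

Call:
move_arm:
  moves:
    - {"tx": 0, "ty": -1, "tz": 14, "wx": 0, "wy": 0, "wz": 0}
    - {"tx": 0, "ty": 0, "tz": 14, "wx": 0, "wy": 0, "wz": 0}
    - {"tx": 0, "ty": 0, "tz": 14, "wx": 0, "wy": 0, "wz": 0}
    - {"tx": 0, "ty": 0, "tz": 14, "wx": 0, "wy": 0, "wz": 0}
    - {"tx": 0, "ty": 0, "tz": 14, "wx": 0, "wy": 0, "wz": 0}
    - {"tx": 0, "ty": 0, "tz": 8, "wx": 0, "wy": 0, "wz": 0}
    - {"tx": 0, "ty": 0, "tz": 3, "wx": 0, "wy": 0, "wz": 0}
    - {"tx": 0, "ty": 0, "tz": 0, "wx": 0, "wy": 0, "wz": 0}
    - {"tx": 0, "ty": 0, "tz": 0, "wx": 0, "wy": 0, "wz": 0}
    - {"tx": 0, "ty": 0, "tz": 0, "wx": 0, "wy": 0, "wz": 0}

```text
time: 12.95
ee_pos: [0.4382, -0.0187, 0.0178]
tcp_rot: [[0.999, 0.04, 0.001], [0.04, -0.999, -0.0], [0.001, 0.0, -1.0]]
ft_force: [-0.7, -0.2, 0.4]
gripper_width: 0.493
gripper_force: 0.0
```

Call:
move_arm:
  moves:
    - {"tx": 0, "ty": 0, "tz": 0, "wx": 0, "wy": 0, "wz": 0}
    - {"tx": 0, "ty": 0, "tz": 0, "wx": 0, "wy": 0, "wz": 0}
    - {"tx": 0, "ty": 0, "tz": 0, "wx": 0, "wy": 0, "wz": 0}
    - {"tx": 0, "ty": 0, "tz": 0, "wx": 0, "wy": 0, "wz": 0}
    - {"tx": 0, "ty": 0, "tz": 0, "wx": 0, "wy": 0, "wz": 0}
    - {"tx": 0, "ty": 0, "tz": 0, "wx": 0, "wy": 0, "wz": 0}
    - {"tx": 0, "ty": 0, "tz": -15, "wx": 0, "wy": 0, "wz": 0}
    - {"tx": 0, "ty": 0, "tz": -30, "wx": 0, "wy": 0, "wz": 0}
    - {"tx": 0, "ty": 0, "tz": -40, "wx": 0, "wy": 0, "wz": 0}
    - {"tx": 0, "ty": 0, "tz": -20, "wx": 0, "wy": 0, "wz": 0}
  hand: 5
  newtons: 40

```text
time: 13.78
ee_pos: [0.4385, -0.0187, 0.1257]
tcp_rot: [[0.999, 0.04, 0.003], [0.04, -0.999, -0.001], [0.003, 0.001, -1.0]]
ft_force: [1.7, -0.4, -0.5]
gripper_width: 0.14
gripper_force: 39.1
```

Run:
```python
from h import *
o=robot.get_obs();print(o['gripper_width']*85.4,o['gripper_force'])
q=np.array([.570,-.252])+np.array([1,.035])*-.034
plan(((*q,.12),.04,10),((*q,.0225),.04,10))
```

```text
11.945160976076776 39.05198514461517
t 13.78 tcp [ 0.4385 -0.0187  0.1257] yaw 0.040 tilt [ 0.0028 -0.0006] F [ 1.7 -0.4 -0.5]
10 rows: tx 8.8 ty 23.8 tz 0.6 wz 0.0000
10 rows: tx 0.0 ty 0.0 tz 9.8 wz -0.0000
```

Call:
move_arm:
  moves:
    - {"tx": 8.8, "ty": 23.8, "tz": 0.3, "wx": 0, "wy": 0, "wz": 0}
    - {"tx": 8.8, "ty": 23.8, "tz": 0.3, "wx": 0, "wy": 0, "wz": 0}
    - {"tx": 8.8, "ty": 23.8, "tz": 0.3, "wx": 0, "wy": 0, "wz": 0}
    - {"tx": 8.8, "ty": 23.8, "tz": 0.3, "wx": 0, "wy": 0, "wz": 0}
    - {"tx": 8.8, "ty": 23.8, "tz": 0.3, "wx": 0, "wy": 0, "wz": 0}
    - {"tx": 8.8, "ty": 23.8, "tz": 0.3, "wx": 0, "wy": 0, "wz": 0}
    - {"tx": 8.8, "ty": 23.8, "tz": 0.3, "wx": 0, "wy": 0, "wz": 0}
    - {"tx": 8.8, "ty": 23.8, "tz": 0.3, "wx": 0, "wy": 0, "wz": 0}
    - {"tx": 8.8, "ty": 23.8, "tz": 0.3, "wx": 0, "wy": 0, "wz": 0}
    - {"tx": 8.8, "ty": 23.8, "tz": 0.3, "wx": 0, "wy": 0, "wz": 0}

```text
time: 14.62
ee_pos: [0.5354, -0.254, 0.119]
tcp_rot: [[0.999, 0.04, -0.0], [0.04, -0.999, 0.0], [-0.0, -0.0, -1.0]]
ft_force: [0.6, -0.4, -0.9]
gripper_width: 0.142
gripper_force: 39.1
```

Call:
move_arm:
  moves:
    - {"tx": 0, "ty": 0, "tz": 0, "wx": 0, "wy": 0, "wz": 0}
    - {"tx": 0, "ty": 0, "tz": 10, "wx": 0, "wy": 0, "wz": 0}
    - {"tx": 0, "ty": 0, "tz": 16, "wx": 0, "wy": 0, "wz": 0}
    - {"tx": 0, "ty": 0, "tz": 18, "wx": 0, "wy": 0, "wz": 0}
    - {"tx": 0, "ty": 0, "tz": 18, "wx": 0, "wy": 0, "wz": 0}
    - {"tx": 0, "ty": 0, "tz": 16, "wx": 0, "wy": 0, "wz": 0}
    - {"tx": 0, "ty": 0, "tz": 12, "wx": 0, "wy": 0, "wz": 0}
    - {"tx": 0, "ty": 0, "tz": 7, "wx": 0, "wy": 0, "wz": 0}
    - {"tx": 0, "ty": 0, "tz": 0, "wx": 0, "wy": 0, "wz": 0}
    - {"tx": 0, "ty": 0, "tz": 0, "wx": 0, "wy": 0, "wz": 0}

```text
time: 15.45
ee_pos: [0.5348, -0.252, 0.022]
tcp_rot: [[0.999, 0.041, -0.001], [0.041, -0.999, 0.0], [-0.001, -0.001, -1.0]]
ft_force: [-0.1, 0.7, 0.3]
gripper_width: 0.143
gripper_force: 40.4
```

Call:
move_arm:
  moves:
    - {"tx": 0, "ty": 0, "tz": 0, "wx": 0, "wy": 0, "wz": 0}
    - {"tx": 0, "ty": 0, "tz": 0, "wx": 0, "wy": 0, "wz": 0}
    - {"tx": 0, "ty": 0, "tz": 0, "wx": 0, "wy": 0, "wz": 0}
    - {"tx": 0, "ty": 0, "tz": -8, "wx": 0, "wy": 0, "wz": 0}
    - {"tx": 0, "ty": 0, "tz": -10, "wx": 0, "wy": 0, "wz": 0}
    - {"tx": 0, "ty": 0, "tz": -15, "wx": 0, "wy": 0, "wz": 0}
    - {"tx": 0, "ty": 0, "tz": -25, "wx": 0, "wy": 0, "wz": 0}
    - {"tx": 0, "ty": 0, "tz": -30, "wx": 0, "wy": 0, "wz": 0}
    - {"tx": 0, "ty": 0, "tz": -20, "wx": 0, "wy": 0, "wz": 0}
    - {"tx": 0, "ty": 0, "tz": 0, "wx": 0, "wy": 0, "wz": 0}
  hand: 28

```text
time: 16.28
ee_pos: [0.5371, -0.2541, 0.1361]
tcp_rot: [[0.999, 0.04, 0.007], [0.04, -0.999, -0.004], [0.007, 0.005, -1.0]]
ft_force: [1.2, -0.3, -0.7]
gripper_width: 0.331
gripper_force: 0.0
```

Run:
```python
from h import *
im=read_camera('wrist'); cv2.imwrite('pics/w7.png',im)
plan(((.450,-.0903,.13),.09,10))
```

```text
t 16.33 tcp [ 0.5364 -0.2537  0.1338] yaw 0.040 tilt [ 0.0048 -0.0031] F [ 1.1  0.6 -0.9]
10 rows: tx -7.6 ty -16.9 tz 0.4 wz -0.0050
```

Call:
move_arm:
  moves:
    - {"tx": -7.6, "ty": -16.9, "tz": 0, "wx": 0, "wy": 0, "wz": -0.005}
    - {"tx": -7.6, "ty": -16.9, "tz": 0, "wx": 0, "wy": 0, "wz": -0.005}
    - {"tx": -7.6, "ty": -16.9, "tz": 0, "wx": 0, "wy": 0, "wz": -0.005}
    - {"tx": -7.6, "ty": -16.9, "tz": 0, "wx": 0, "wy": 0, "wz": -0.005}
    - {"tx": -7.6, "ty": -16.9, "tz": 0, "wx": 0, "wy": 0, "wz": -0.005}
    - {"tx": -7.6, "ty": -16.9, "tz": 0, "wx": 0, "wy": 0, "wz": -0.005}
    - {"tx": -7.6, "ty": -16.9, "tz": 0, "wx": 0, "wy": 0, "wz": -0.005}
    - {"tx": -7.6, "ty": -16.9, "tz": 0, "wx": 0, "wy": 0, "wz": -0.005}
    - {"tx": -7.6, "ty": -16.9, "tz": 0, "wx": 0, "wy": 0, "wz": -0.005}
    - {"tx": -7.6, "ty": -16.9, "tz": 0, "wx": 0, "wy": 0, "wz": -0.005}
  hand: 46

```text
time: 17.17
ee_pos: [0.4479, -0.0881, 0.13]
tcp_rot: [[0.996, 0.09, -0.001], [0.09, -0.996, 0.0], [-0.001, -0.0, -1.0]]
ft_force: [0.4, -0.1, 0.5]
gripper_width: 0.541
gripper_force: 0.0
```

Call:
move_arm:
  moves:
    - {"tx": 0, "ty": 0, "tz": 0, "wx": 0, "wy": 0, "wz": 0}
    - {"tx": 0, "ty": 0, "tz": 0, "wx": 0, "wy": 0, "wz": 0}
    - {"tx": 0, "ty": 0, "tz": 0, "wx": 0, "wy": 0, "wz": 0}
    - {"tx": 0, "ty": 0, "tz": 0, "wx": 0, "wy": 0, "wz": 0}
    - {"tx": 0, "ty": 0, "tz": 0, "wx": 0, "wy": 0, "wz": 0}
    - {"tx": 0, "ty": 0, "tz": 0, "wx": 0, "wy": 0, "wz": 0}
    - {"tx": 0, "ty": 0, "tz": 0, "wx": 0, "wy": 0, "wz": 0}
    - {"tx": 0, "ty": 0, "tz": 0, "wx": 0, "wy": 0, "wz": 0}
    - {"tx": 0, "ty": 0, "tz": 0, "wx": 0, "wy": 0, "wz": 0}
    - {"tx": 0, "ty": 0, "tz": 0, "wx": 0, "wy": 0, "wz": 0}

```text
time: 18.0
ee_pos: [0.4489, -0.089, 0.1303]
tcp_rot: [[0.996, 0.09, -0.0], [0.09, -0.996, 0.0], [-0.0, -0.0, -1.0]]
ft_force: [0.8, -0.5, -0.1]
gripper_width: 0.541
gripper_force: 0.0
```

Run:
```python
from h import *
C=cal('wrist'); im=read_camera('wrist')
u,v=proj('wrist',(.450,-.0903,.042),C); u,v=int(u),int(v); print(u,v)
a=im[v-60:v+60,u-80:u+80]; w7=cv2.imread('pics/w7.png')[100:400,120:520]
cv2.imwrite('pics/c8.png',np.hstack([cv2.resize(a,None,fx=3,fy=3,interpolation=cv2.INTER_CUBIC)[:300],cv2.resize(w7,(320,240))[:0].reshape(0,320,3) if 0 else cv2.copyMakeBorder(cv2.resize(w7,(320,240)),0,60,0,0,cv2.BORDER_CONSTANT)]))
cv2.imwrite('pics/w8.png',im); np.savez('w8.npz',p=C[2],R=C[3])
hsv=cv2.cvtColor(im,cv2.COLOR_BGR2HSV)
dark=np.zeros(im.shape[:2],np.uint8); dark[v-60:v+60,u-60:u+60]=(hsv[v-60:v+60,u-60:u+60,2]<90)*255
c=max(cv2.findContours(dark,cv2.RETR_EXTERNAL,cv2.CHAIN_APPROX_NONE)[0],key=cv2.contourArea)
m=np.zeros_like(dark); cv2.drawContours(m,[cv2.convexHull(c)],-1,255,-1); m=cv2.erode(m,np.ones((3,3)))
wh=((hsv[...,2]>150)&(m>0)); ys,xs=np.nonzero(wh); print(len(xs),'dark bbox',cv2.boundingRect(c))
P=np.array([onz('wrist',x,y,.042,C)[:2] for x,y in zip(xs,ys)]); mu=P.mean(0); d=np.linalg.svd(P-mu)[2][0]; d*=np.sign(d[0])
t=(P-mu)@d; print('pointer mid',mu.round(4),'yaw %.3f'%np.arctan2(d[1],d[0]),'ends',(mu+d*t.min()).round(4),(mu+d*t.max()).round(4))
plan(((.450,-.0903,.025),.09,8))
```

```text
320 235
165 dark bbox (297, 191, 57, 72)
pointer mid [ 0.4589 -0.0925] yaw 0.235 ends [ 0.4372 -0.0977] [ 0.471  -0.0896]
t 18.05 tcp [ 0.4488 -0.089   0.1303] yaw 0.090 tilt [-0.0001  0.    ] F [-0.  -0.7 -0.9]
8 rows: tx 0.1 ty 0.2 tz 13.2 wz -0.0000
```

View pics/c8.png

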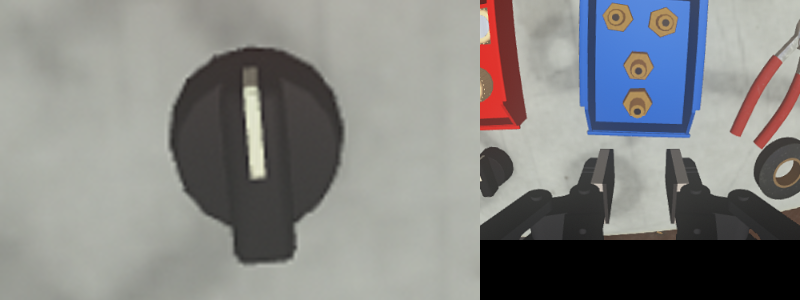

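Run:
```python
from h import *
c=cal('wrist'); z=np.load('w8.npz'); C=(c[0],c[1],z['p'],z['R'])
im=cv2.imread('pics/w8.png'); g=cv2.cvtColor(im,cv2.COLOR_BGR2GRAY)
m=np.zeros_like(g); m[200:240,312:336]=(g[200:240,312:336]>120)*255
k=max(cv2.findContours(m,cv2.RETR_EXTERNAL,cv2.CHAIN_APPROX_NONE)[0],key=cv2.contourArea)
m[:]=0; cv2.drawContours(m,[k],-1,255,-1); ys,xs=np.nonzero(m)
P=np.array([onz('wrist',x,y,.042,C)[:2] for x,y in zip(xs,ys)]); mu=P.mean(0); d=np.linalg.svd(P-mu)[2][0]; d*=np.sign(d[0])
t=(P-mu)@d; print(len(xs),'mid',mu.round(4),'yaw %.3f'%np.arctan2(d[1],d[0]),'ends',(mu+d*t.min()).round(4),(mu+d*t.max()).round(4))
f=lambda x,y:onz('wrist',240+x/3,175+y/3,.042,C)[:2]
A,B=f(248,85),f(266,260); print('bar ends',A,B,np.linalg.norm(A-B),'mid',(A+B)/2,'yaw',np.arctan2(*(A-B)[::-1]))
y=.19; print(np.linalg.norm(A-B)); plan((((A+B)/2).tolist()+[.026],y,8))
```

```text
164 mid [ 0.4616 -0.0918] yaw 0.175 ends [ 0.4511 -0.0936] [ 0.4716 -0.09  ]
bar ends [ 0.47130325 -0.08985057] [ 0.43188913 -0.09753858] 0.04015692327267091 mid [ 0.45159619 -0.09369457] yaw 0.1926383791970219
0.04015692327267091
t 18.05 tcp [ 0.4488 -0.089   0.1303] yaw 0.090 tilt [-0.0001  0.    ] F [-0.  -0.7 -0.9]
8 rows: tx 0.3 ty 0.6 tz 13.0 wz -0.0125
```

Call:
move_arm:
  moves:
    - {"tx": 0.3, "ty": 0.6, "tz": 13, "wx": 0, "wy": 0, "wz": -0.012}
    - {"tx": 0.3, "ty": 0.6, "tz": 13, "wx": 0, "wy": 0, "wz": -0.012}
    - {"tx": 0.3, "ty": 0.6, "tz": 13, "wx": 0, "wy": 0, "wz": -0.012}
    - {"tx": 0.3, "ty": 0.6, "tz": 13, "wx": 0, "wy": 0, "wz": -0.012}
    - {"tx": 0.3, "ty": 0.6, "tz": 13, "wx": 0, "wy": 0, "wz": -0.012}
    - {"tx": 0.3, "ty": 0.6, "tz": 13, "wx": 0, "wy": 0, "wz": -0.012}
    - {"tx": 0.3, "ty": 0.6, "tz": 13, "wx": 0, "wy": 0, "wz": -0.012}
    - {"tx": 0.3, "ty": 0.6, "tz": 10, "wx": 0, "wy": 0, "wz": -0.012}
    - {"tx": 0, "ty": 0, "tz": 4.5, "wx": 0, "wy": 0, "wz": 0}
    - {"tx": 0, "ty": 0, "tz": 0, "wx": 0, "wy": 0, "wz": 0}

```text
time: 18.88
ee_pos: [0.4514, -0.0932, 0.024]
tcp_rot: [[0.983, 0.185, -0.002], [0.185, -0.983, 0.001], [-0.001, -0.001, -1.0]]
ft_force: [-0.2, 0.8, 0.0]
gripper_width: 0.54
gripper_force: 0.0
```

Call:
move_arm:
  moves:
    - {"tx": 0, "ty": 0, "tz": 0, "wx": 0, "wy": 0, "wz": 0}
    - {"tx": 0, "ty": 0, "tz": 0, "wx": 0, "wy": 0, "wz": 0}
    - {"tx": 0, "ty": 0, "tz": 0, "wx": 0, "wy": 0, "wz": 0}
    - {"tx": 0, "ty": 0, "tz": 0, "wx": 0, "wy": 0, "wz": 0}
    - {"tx": 0, "ty": 0, "tz": 0, "wx": 0, "wy": 0, "wz": 0}
    - {"tx": 0, "ty": 0, "tz": 0, "wx": 0, "wy": 0, "wz": 0}
    - {"tx": 0, "ty": 0, "tz": 0, "wx": 0, "wy": 0, "wz": 0}
    - {"tx": 0, "ty": 0, "tz": -20, "wx": 0, "wy": 0, "wz": 0}
    - {"tx": 0, "ty": 0, "tz": -40, "wx": 0, "wy": 0, "wz": 0}
    - {"tx": 0, "ty": 0, "tz": -40, "wx": 0, "wy": 0, "wz": 0}
  hand: 5
  newtons: 60

```text
time: 19.72
ee_pos: [0.4507, -0.093, 0.1254]
tcp_rot: [[0.983, 0.185, -0.003], [0.185, -0.983, 0.001], [-0.003, -0.002, -1.0]]
ft_force: [1.7, -0.6, -0.8]
gripper_width: 0.147
gripper_force: 58.7
```

Run:
```python
from h import *
o=robot.get_obs();print(o['gripper_width']*85.4,o['gripper_force'],np.round(o['joint_positions'],3))
plan(((.44,.165,.23),.0,10))
```

```text
12.576680887188598 58.7064653635025 [-0.386  0.169 -0.378  1.027 -0.     2.57 ]
t 19.72 tcp [ 0.4507 -0.093   0.1254] yaw 0.186 tilt [-0.0029  0.0012] F [ 1.7 -0.6 -0.8]
10 rows: tx 1.3 ty -25.8 tz -10.5 wz 0.0186
```

From the top crop, the spindle flat faces about −0.4 rad. With this grip joint 6 would need about 3.9 rad there, which is past its range. I'll set the knob down and regrasp it half a turn round.

Call:
move_arm:
  moves:
    - {"tx": 0, "ty": 0, "tz": 0, "wx": 0, "wy": 0, "wz": 0}
    - {"tx": 0, "ty": 0, "tz": 14, "wx": 0, "wy": 0, "wz": 0}
    - {"tx": 0, "ty": 0, "tz": 18, "wx": 0, "wy": 0, "wz": 0}
    - {"tx": 0, "ty": 0, "tz": 18, "wx": 0, "wy": 0, "wz": 0}
    - {"tx": 0, "ty": 0, "tz": 18, "wx": 0, "wy": 0, "wz": 0}
    - {"tx": 0, "ty": 0, "tz": 16, "wx": 0, "wy": 0, "wz": 0}
    - {"tx": 0, "ty": 0, "tz": 10, "wx": 0, "wy": 0, "wz": 0}
    - {"tx": 0, "ty": 0, "tz": 5.5, "wx": 0, "wy": 0, "wz": 0}
    - {"tx": 0, "ty": 0, "tz": 0, "wx": 0, "wy": 0, "wz": 0}
    - {"tx": 0, "ty": 0, "tz": 0, "wx": 0, "wy": 0, "wz": 0}

```text
time: 20.55
ee_pos: [0.4521, -0.0935, 0.0256]
tcp_rot: [[0.983, 0.185, 0.001], [0.185, -0.983, -0.0], [0.001, 0.0, -1.0]]
ft_force: [-0.0, -0.0, -0.7]
gripper_width: 0.145
gripper_force: 59.5
```

Call:
move_arm:
  moves:
    - {"tx": 0, "ty": 0, "tz": 0, "wx": 0, "wy": 0, "wz": 0}
    - {"tx": 0, "ty": 0, "tz": 0, "wx": 0, "wy": 0, "wz": 0}
    - {"tx": 0, "ty": 0, "tz": 0, "wx": 0, "wy": 0, "wz": 0}
    - {"tx": 0, "ty": 0, "tz": 0, "wx": 0, "wy": 0, "wz": 0}
    - {"tx": 0, "ty": 0, "tz": -15, "wx": 0, "wy": 0, "wz": 0}
    - {"tx": 0, "ty": 0, "tz": -25, "wx": 0, "wy": 0, "wz": 0}
    - {"tx": 0, "ty": 0, "tz": -30, "wx": 0, "wy": 0, "wz": 0}
    - {"tx": 0, "ty": 0, "tz": -30, "wx": 0, "wy": 0, "wz": -0.12}
    - {"tx": 0, "ty": 0, "tz": -5, "wx": 0, "wy": 0, "wz": -0.12}
    - {"tx": 0, "ty": 0, "tz": 0, "wx": 0, "wy": 0, "wz": -0.12}
  hand: 46

```text
time: 21.38
ee_pos: [0.4531, -0.0939, 0.1328]
tcp_rot: [[0.852, 0.524, 0.004], [0.524, -0.852, -0.002], [0.003, 0.004, -1.0]]
ft_force: [0.5, 0.1, -0.6]
gripper_width: 0.538
gripper_force: 0.0
```

Call:
move_arm:
  moves:
    - {"tx": 0, "ty": 0, "tz": 0, "wx": 0, "wy": 0, "wz": -0.12}
    - {"tx": 0, "ty": 0, "tz": 0, "wx": 0, "wy": 0, "wz": -0.12}
    - {"tx": 0, "ty": 0, "tz": 0, "wx": 0, "wy": 0, "wz": -0.12}
    - {"tx": 0, "ty": 0, "tz": 0, "wx": 0, "wy": 0, "wz": -0.12}
    - {"tx": 0, "ty": 0, "tz": 0, "wx": 0, "wy": 0, "wz": -0.12}
    - {"tx": 0, "ty": 0, "tz": 0, "wx": 0, "wy": 0, "wz": -0.12}
    - {"tx": 0, "ty": 0, "tz": 0, "wx": 0, "wy": 0, "wz": -0.12}
    - {"tx": 0, "ty": 0, "tz": 0, "wx": 0, "wy": 0, "wz": -0.12}
    - {"tx": 0, "ty": 0, "tz": 0, "wx": 0, "wy": 0, "wz": -0.12}
    - {"tx": 0, "ty": 0, "tz": 0, "wx": 0, "wy": 0, "wz": -0.12}

```text
time: 22.22
ee_pos: [0.4518, -0.0934, 0.1303]
tcp_rot: [[-0.18, 0.984, -0.0], [0.984, 0.18, 0.0], [0.0, -0.0, -1.0]]
ft_force: [-0.1, 0.0, 0.6]
gripper_width: 0.539
gripper_force: 0.0
```

Call:
move_arm:
  moves:
    - {"tx": 0, "ty": 0, "tz": 0, "wx": 0, "wy": 0, "wz": -0.12}
    - {"tx": 0, "ty": 0, "tz": 0, "wx": 0, "wy": 0, "wz": -0.12}
    - {"tx": 0, "ty": 0, "tz": 0, "wx": 0, "wy": 0, "wz": -0.12}
    - {"tx": 0, "ty": 0, "tz": 0, "wx": 0, "wy": 0, "wz": -0.12}
    - {"tx": 0, "ty": 0, "tz": 0, "wx": 0, "wy": 0, "wz": -0.12}
    - {"tx": 0, "ty": 0, "tz": 0, "wx": 0, "wy": 0, "wz": -0.12}
    - {"tx": 0, "ty": 0, "tz": 0, "wx": 0, "wy": 0, "wz": -0.12}
    - {"tx": 0, "ty": 0, "tz": 0, "wx": 0, "wy": 0, "wz": -0.12}
    - {"tx": 0, "ty": 0, "tz": 0, "wx": 0, "wy": 0, "wz": -0.12}
    - {"tx": 0, "ty": 0, "tz": 0, "wx": 0, "wy": 0, "wz": -0.12}

```text
time: 23.05
ee_pos: [0.4518, -0.0934, 0.1303]
tcp_rot: [[-0.982, 0.189, -0.0], [0.189, 0.982, 0.0], [0.0, 0.0, -1.0]]
ft_force: [-0.1, -0.1, 0.6]
gripper_width: 0.54
gripper_force: 0.0
```

Call:
move_arm:
  moves:
    - {"tx": 0, "ty": 0, "tz": 0, "wx": 0, "wy": 0, "wz": -0.12}
    - {"tx": 0, "ty": 0, "tz": 0, "wx": 0, "wy": 0, "wz": -0.12}
    - {"tx": 0, "ty": 0, "tz": 0, "wx": 0, "wy": 0, "wz": -0.12}
    - {"tx": 0, "ty": 0, "tz": 0, "wx": 0, "wy": 0, "wz": -0.0216}
    - {"tx": 0, "ty": 0, "tz": 0, "wx": 0, "wy": 0, "wz": 0}
    - {"tx": 0, "ty": 0, "tz": 0, "wx": 0, "wy": 0, "wz": 0}
    - {"tx": 0, "ty": 0, "tz": 0, "wx": 0, "wy": 0, "wz": 0}
    - {"tx": 0, "ty": 0, "tz": 0, "wx": 0, "wy": 0, "wz": 0}
    - {"tx": 0, "ty": 0, "tz": 0, "wx": 0, "wy": 0, "wz": 0}
    - {"tx": 0, "ty": 0, "tz": 0, "wx": 0, "wy": 0, "wz": 0}

```text
time: 23.88
ee_pos: [0.4519, -0.0934, 0.1303]
tcp_rot: [[-0.983, -0.184, 0.0], [-0.184, 0.983, 0.0], [-0.0, 0.0, -1.0]]
ft_force: [1.1, 0.4, 0.6]
gripper_width: 0.54
gripper_force: 0.0
```

Run:
```python
from h import *
C=cal('wrist'); im=read_camera('wrist'); cv2.imwrite('pics/w9.png',im); np.savez('w9.npz',p=C[2],R=C[3])
u,v=proj('wrist',(.4515,-.0935,.042),C); u,v=int(u),int(v)
a=im[v-60:v+60,u-80:u+80]; b=cv2.imread('pics/top0.png')[220:255,203:238]
b=cv2.resize(b,(315,360),interpolation=cv2.INTER_CUBIC)
cv2.imwrite('pics/c9.png',np.hstack([cv2.resize(a,None,fx=3,fy=3,interpolation=cv2.INTER_CUBIC),b])); print('crop origin',u-80,v-60)
plan(((.4515,-.0935,.025),.186+np.pi-2*np.pi,8)); print(np.round(robot.get_obs()['joint_positions'],3))
```

```text
crop origin 240 181
t 23.93 tcp [ 0.4519 -0.0934  0.1303] yaw -2.956 tilt [-0.  0.] F [-0.1  0.2 -0.4]
8 rows: tx 0.0 ty -0.0 tz 13.2 wz -0.0001
[-0.386  0.165 -0.369  1.037  0.    -0.571]
```

View pics/c9.png

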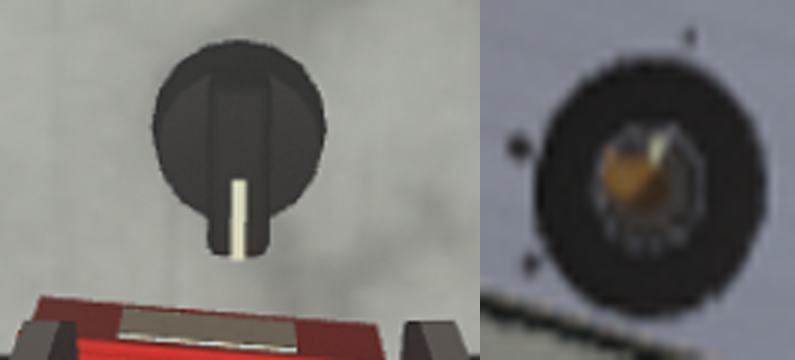

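Run:
```python
from h import *
c=cal('wrist'); z=np.load('w9.npz'); C=(c[0],c[1],z['p'],z['R'])
im=cv2.imread('pics/w9.png'); g=cv2.cvtColor(im,cv2.COLOR_BGR2GRAY)
print('column profile',list(zip(range(200,275),g[200:275,317].tolist()))[::1])
f=lambda x,y:onz('wrist',240+x/3,181+y/3,.042,C)[:2]
for ya in (84,88,92): 
    A,B=f(240,ya),f(238.5,259); print(ya,'len',np.linalg.norm(A-B),'mid',(A+B)/2,'yaw',np.arctan2(*(B-A)[::-1]))
print('pointer ends',f(238.5,180),f(238.5,260))
```

```text
column profile [(200, 54), (201, 55), (202, 55), (203, 54), (204, 53), (205, 54), (206, 53), (207, 53), (208, 55), (209, 54), (210, 56), (211, 59), (212, 60), (213, 62), (214, 62), (215, 61), (216, 63), (217, 62), (218, 63), (219, 64), (220, 62), (221, 61), (222, 61), (223, 62), (224, 61), (225, 60), (226, 61), (227, 61), (228, 60), (229, 61), (230, 60), (231, 60), (232, 60), (233, 59), (234, 60), (235, 59), (236, 59), (237, 60), (238, 59), (239, 56), (240, 72), (241, 129), (242, 152), (243, 150), (244, 149), (245, 149), (246, 149), (247, 150), (248, 149), (249, 148), (250, 149), (251, 149), (252, 149), (253, 154), (254, 165), (255, 164), (256, 165), (257, 164), (258, 164), (259, 164), (260, 165), (261, 164), (262, 163), (263, 163), (264, 162), (265, 160), (266, 191), (267, 181), (268, 162), (269, 154), (270, 156), (271, 156), (272, 156), (273, 157), (274, 158)]
84 len 0.04031792906750581 mid [ 0.44966087 -0.09420453] yaw 0.17739945299096702
88 len 0.03943937390046592 mid [ 0.45009261 -0.09412344] yaw 0.17721542462379264
92 len 0.03855921916462779 mid [ 0.45052514 -0.0940422 ] yaw 0.17702257017522607
pointer ends [ 0.45109247 -0.0940986 ] [ 0.46974323 -0.09060212]
```

Call:
move_arm:
  moves:
    - {"tx": 1.2, "ty": 0, "tz": 13, "wx": 0, "wy": 0, "wz": 0}
    - {"tx": 0, "ty": 0, "tz": 13, "wx": 0, "wy": 0, "wz": 0}
    - {"tx": 0, "ty": 0, "tz": 13, "wx": 0, "wy": 0, "wz": 0}
    - {"tx": 0, "ty": 0, "tz": 13, "wx": 0, "wy": 0, "wz": 0}
    - {"tx": 0, "ty": 0, "tz": 13, "wx": 0, "wy": 0, "wz": 0}
    - {"tx": 0, "ty": 0, "tz": 13, "wx": 0, "wy": 0, "wz": 0}
    - {"tx": 0, "ty": 0, "tz": 13, "wx": 0, "wy": 0, "wz": 0}
    - {"tx": 0, "ty": 0, "tz": 10, "wx": 0, "wy": 0, "wz": 0}
    - {"tx": 0, "ty": 0, "tz": 5, "wx": 0, "wy": 0, "wz": 0}
    - {"tx": 0, "ty": 0, "tz": 0, "wx": 0, "wy": 0, "wz": 0}

```text
time: 24.77
ee_pos: [0.4502, -0.0934, 0.0234]
tcp_rot: [[-0.983, -0.185, -0.002], [-0.185, 0.983, 0.001], [0.001, 0.001, -1.0]]
ft_force: [-0.3, -1.3, 0.3]
gripper_width: 0.54
gripper_force: 0.0
```

Call:
move_arm:
  moves:
    - {"tx": 0, "ty": 0, "tz": 0, "wx": 0, "wy": 0, "wz": 0}
    - {"tx": 0, "ty": 0, "tz": 0, "wx": 0, "wy": 0, "wz": 0}
    - {"tx": 0, "ty": 0, "tz": 0, "wx": 0, "wy": 0, "wz": 0}
    - {"tx": 0, "ty": 0, "tz": 0, "wx": 0, "wy": 0, "wz": 0}
    - {"tx": 0, "ty": 0, "tz": 0, "wx": 0, "wy": 0, "wz": 0}
    - {"tx": 0, "ty": 0, "tz": 0, "wx": 0, "wy": 0, "wz": 0}
    - {"tx": 0, "ty": 0, "tz": 0, "wx": 0, "wy": 0, "wz": 0}
    - {"tx": 0, "ty": 0, "tz": -20, "wx": 0, "wy": 0, "wz": 0}
    - {"tx": 0, "ty": 0, "tz": -40, "wx": 0, "wy": 0, "wz": 0}
    - {"tx": 0, "ty": 0, "tz": -40, "wx": 0, "wy": 0, "wz": 0}
  hand: 5
  newtons: 60

```text
time: 25.6
ee_pos: [0.4496, -0.0932, 0.1249]
tcp_rot: [[-0.983, -0.185, -0.003], [-0.185, 0.983, 0.001], [0.003, 0.002, -1.0]]
ft_force: [1.3, -0.1, -0.0]
gripper_width: 0.148
gripper_force: 58.6
```

Run:
```python
from h import *
o=robot.get_obs();print(o['gripper_width']*85.4,o['gripper_force'])
plan(((.562,.174,.22),2.74-2*np.pi,10))
```

```text
12.654105969457538 58.59790921211243
t 25.60 tcp [ 0.4496 -0.0932  0.1249] yaw -2.956 tilt [-0.0028  0.0012] F [ 1.3 -0.1 -0. ]
10 rows: tx -8.3 ty 27.8 tz -9.5 wz 0.0588
```

Call:
move_arm:
  moves:
    - {"tx": -8.3, "ty": 27.8, "tz": -9.5, "wx": 0, "wy": 0, "wz": 0.059}
    - {"tx": -8.3, "ty": 27.8, "tz": -9.5, "wx": 0, "wy": 0, "wz": 0.059}
    - {"tx": -8.3, "ty": 27.8, "tz": -9.5, "wx": 0, "wy": 0, "wz": 0.059}
    - {"tx": -8.3, "ty": 27.8, "tz": -9.5, "wx": 0, "wy": 0, "wz": 0.059}
    - {"tx": -8.3, "ty": 27.8, "tz": -9.5, "wx": 0, "wy": 0, "wz": 0.059}
    - {"tx": -8.3, "ty": 27.8, "tz": -9.5, "wx": 0, "wy": 0, "wz": 0.059}
    - {"tx": -8.3, "ty": 27.8, "tz": -9.5, "wx": 0, "wy": 0, "wz": 0.059}
    - {"tx": -8.3, "ty": 27.8, "tz": -9.5, "wx": 0, "wy": 0, "wz": 0.059}
    - {"tx": -8.3, "ty": 27.8, "tz": -9.5, "wx": 0, "wy": 0, "wz": 0.059}
    - {"tx": -8.3, "ty": 27.8, "tz": -9.5, "wx": 0, "wy": 0, "wz": 0.059}

```text
time: 26.43
ee_pos: [0.5541, 0.1746, 0.2201]
tcp_rot: [[-0.919, 0.395, 0.0], [0.395, 0.919, 0.0], [-0.0, 0.0, -1.0]]
ft_force: [0.9, 0.4, 0.1]
gripper_width: 0.148
gripper_force: 58.7
```

Call:
move_arm:
  moves:
    - {"tx": 0, "ty": 0, "tz": 0, "wx": 0, "wy": 0, "wz": 0}
    - {"tx": 0, "ty": 0, "tz": 0, "wx": 0, "wy": 0, "wz": 0}
    - {"tx": 0, "ty": 0, "tz": 0, "wx": 0, "wy": 0, "wz": 0}
    - {"tx": 0, "ty": 0, "tz": 0, "wx": 0, "wy": 0, "wz": 0}
    - {"tx": 0, "ty": 0, "tz": 0, "wx": 0, "wy": 0, "wz": 0}
    - {"tx": 0, "ty": 0, "tz": 0, "wx": 0, "wy": 0, "wz": 0}
    - {"tx": 0, "ty": 0, "tz": 0, "wx": 0, "wy": 0, "wz": 0}
    - {"tx": 0, "ty": 0, "tz": 0, "wx": 0, "wy": 0, "wz": 0}
    - {"tx": 0, "ty": 0, "tz": 0, "wx": 0, "wy": 0, "wz": 0}
    - {"tx": 0, "ty": 0, "tz": 0, "wx": 0, "wy": 0, "wz": 0}

```text
time: 27.27
ee_pos: [0.554, 0.1729, 0.2193]
tcp_rot: [[-0.919, 0.393, 0.0], [0.393, 0.919, 0.0], [-0.0, 0.0, -1.0]]
ft_force: [0.3, 0.3, -1.1]
gripper_width: 0.148
gripper_force: 58.8
```

Run:
```python
from h import *
C=cal('wrist'); im=read_camera('wrist'); cv2.imwrite('pics/w10.png',im); np.savez('w10.npz',p=C[2],R=C[3])
u,v=map(int,proj('wrist',(.525,.190,.10),C)); x0=max(u-66,0); y0=max(v-50,0)
a=im[y0:y0+100,x0:x0+133]; cv2.imwrite('pics/c10.png',cv2.resize(a,None,fx=6,fy=6,interpolation=cv2.INTER_CUBIC)); print('origin',x0,y0,'exp',u,v)
plan(((.525,.19,.2),2.74-2*np.pi,10))
```

```text
origin 261 132 exp 327 182
t 27.32 tcp [0.554  0.173  0.2193] yaw 2.738 tilt [0.0001 0.    ] F [ 0.6  0.3 -0.9]
10 rows: tx -3.3 ty -0.4 tz 1.9 wz 0.6281
```

View pics/c10.png

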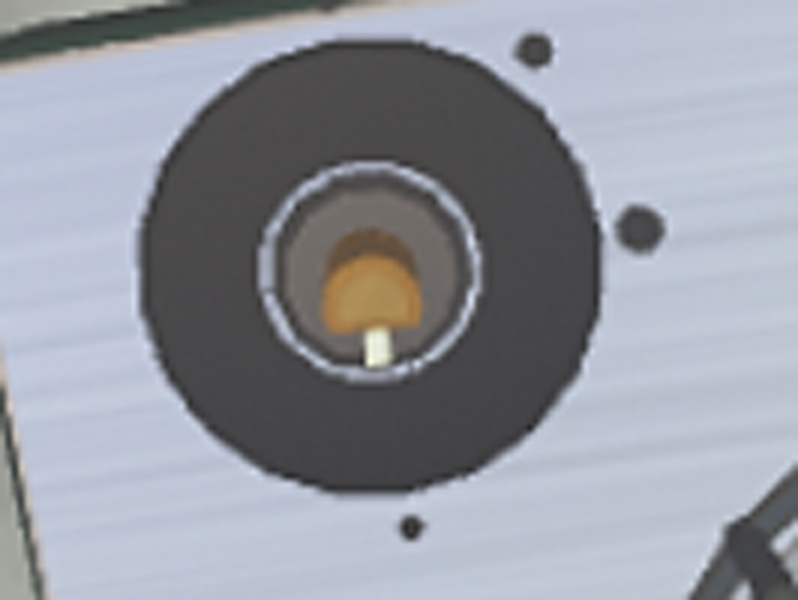

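Run:
```python
from h import *
c=cal('wrist'); z=np.load('w10.npz'); C=(c[0],c[1],z['p'],z['R'])
im=cv2.imread('pics/w10.png'); hsv=cv2.cvtColor(im,cv2.COLOR_BGR2HSV)
B=np.zeros(im.shape[:2],np.uint8); s=np.s_[165:192,308:340]
B[s]=((hsv[s][...,1]>110)&(hsv[s][...,2]>125))*255
ys,xs=np.nonzero(B); print('brass top',xs.min(),xs.max(),ys.min(),ys.max(),len(xs))
tx,ty=np.array([-.919,.393]),np.array([.393,.919]); o=np.array([.554,.173])
loc=lambda P:np.array([(P-o)@tx,(P-o)@ty])*1000
P=np.array([loc(onz('wrist',x,y,.098,C)[:2]) for x,y in zip(xs,ys)])
print('tool-frame extents x',P[:,0].min(),P[:,0].max(),'y',P[:,1].min(),P[:,1].max())
# flat edge: lowest brass pixel per column
e=np.array([loc(onz('wrist',x,ys[xs==x].max()+.5,.098,C)[:2]) for x in range(xs.min()+2,xs.max()-1)])
k=np.polyfit(e[:,1],e[:,0],1); print('flat slope',k, 'edge x',e[:,0].round(2))
g=cv2.cvtColor(im,cv2.COLOR_BGR2GRAY); D=np.zeros_like(g); D[130:225,275:370]=(g[130:225,275:370]<110)*255
d=max(cv2.findContours(D,cv2.RETR_EXTERNAL,cv2.CHAIN_APPROX_NONE)[0],key=cv2.contourArea)
for zz in (.070,.072):
    W=np.array([loc(onz('wrist',*q[0],zz,C)[:2]) for q in cv2.convexHull(d)]).astype(np.float32); el=cv2.fitEllipse(W); print('disk',zz,el)
T=((hsv[...,1]<60)&(hsv[...,2]>150)); T2=np.zeros_like(B); T2[184:194,319:329]=T[184:194,319:329]; ys,xs=np.nonzero(T2)
print('tick',loc(onz('wrist',261+378/6,132+348/6,.074,C)[:2]))
```

```text
brass top 315 330 175 186 162
tool-frame extents x 30.569023154557726 38.590042831518275 y -4.873704034640804 5.895068973607663
flat slope [ 0.10414316 30.45667266] edge x [30.2  30.2  30.2  30.2  30.2  30.2  30.94 30.94 30.94 30.21 30.94 30.94]
disk 0.07 ((32.95975112915039, 0.6058305501937866), (60.98375701904297, 61.300479888916016), 92.29912567138672)
disk 0.072 ((33.27848815917969, 0.5911891460418701), (60.565101623535156, 60.8796501159668), 92.29911804199219)
tick [22.91769814  1.88043881]
```

Spindle found at the tool-frame point (33, 0.6) mm from the TCP. Its tick at crop (378,348) and flat edge put the flat about 0.11 rad off the tool axis. Align over it and come down near the tip.

Call:
move_arm:
  moves:
    - {"tx": 0, "ty": 0, "tz": 0, "wx": 0, "wy": 0, "wz": -0.11}
    - {"tx": 4.4, "ty": 4.4, "tz": 8, "wx": 0, "wy": 0, "wz": 0}
    - {"tx": 4, "ty": 0, "tz": 10, "wx": 0, "wy": 0, "wz": 0}
    - {"tx": 4, "ty": 0, "tz": 10, "wx": 0, "wy": 0, "wz": 0}
    - {"tx": 4, "ty": 0, "tz": 10, "wx": 0, "wy": 0, "wz": 0}
    - {"tx": 4, "ty": 0, "tz": 10, "wx": 0, "wy": 0, "wz": 0}
    - {"tx": 4, "ty": 0, "tz": 10, "wx": 0, "wy": 0, "wz": 0}
    - {"tx": 4, "ty": 0, "tz": 10, "wx": 0, "wy": 0, "wz": 0}
    - {"tx": 4, "ty": 0, "tz": 10, "wx": 0, "wy": 0, "wz": 0}
    - {"tx": 0, "ty": 0, "tz": 6, "wx": 0, "wy": 0, "wz": 0}

```text
time: 28.15
ee_pos: [0.5229, 0.1871, 0.1338]
tcp_rot: [[-0.956, 0.292, -0.002], [0.292, 0.956, -0.0], [0.002, -0.001, -1.0]]
ft_force: [-0.0, -0.6, -0.5]
gripper_width: 0.148
gripper_force: 58.9
```

Call:
move_arm:
  moves:
    - {"tx": 0, "ty": 0, "tz": 0, "wx": 0, "wy": 0, "wz": 0}
    - {"tx": 0, "ty": 0, "tz": 0, "wx": 0, "wy": 0, "wz": 0}
    - {"tx": 0, "ty": 0, "tz": 0, "wx": 0, "wy": 0, "wz": 0}
    - {"tx": 0, "ty": 0, "tz": 0, "wx": 0, "wy": 0, "wz": 0}
    - {"tx": 0, "ty": 0, "tz": 0, "wx": 0, "wy": 0, "wz": 0}
    - {"tx": 0, "ty": 0, "tz": 0, "wx": 0, "wy": 0, "wz": 0}
    - {"tx": 0, "ty": 0, "tz": 0, "wx": 0, "wy": 0, "wz": 0}
    - {"tx": 0, "ty": 0, "tz": 0, "wx": 0, "wy": 0, "wz": 0}
    - {"tx": 0, "ty": 0, "tz": 0, "wx": 0, "wy": 0, "wz": 0}
    - {"tx": 0, "ty": 0, "tz": 0, "wx": 0, "wy": 0, "wz": 0}

```text
time: 28.98
ee_pos: [0.5243, 0.1866, 0.1353]
tcp_rot: [[-0.957, 0.29, 0.0], [0.29, 0.957, 0.0], [-0.0, 0.0, -1.0]]
ft_force: [-0.4, 0.1, -0.2]
gripper_width: 0.147
gripper_force: 58.9
```

Run:
```python
from h import *
tx,ty=np.array([-.919,.393]),np.array([.393,.919]); q=np.array([.554,.173])+(32.4*tx+.95*ty)/1000
print(q); plan(((*q,.10),2.848,10))
im=read_camera('side'); print(proj('side',(*q,.1)),proj('side',(*q,.124)))
```

```text
[0.52459775 0.18660625]
t 28.98 tcp [0.5243 0.1866 0.1353] yaw 2.848 tilt [0. 0.] F [-0.4  0.1 -0.2]
10 rows: tx -0.0 ty 0.0 tz 3.5 wz -0.0000
(np.float64(292.66946190808846), np.float64(199.87532441876024)) (np.float64(292.38884342605826), np.float64(191.3502596140134))
```

Call:
move_arm:
  moves:
    - {"tx": 0, "ty": 0, "tz": 2, "wx": 0, "wy": 0, "wz": 0}
    - {"tx": 0, "ty": 0, "tz": 2, "wx": 0, "wy": 0, "wz": 0}
    - {"tx": 0, "ty": 0, "tz": 2, "wx": 0, "wy": 0, "wz": 0}
    - {"tx": 0, "ty": 0, "tz": 2, "wx": 0, "wy": 0, "wz": 0}
    - {"tx": 0, "ty": 0, "tz": 2, "wx": 0, "wy": 0, "wz": 0}
    - {"tx": 0, "ty": 0, "tz": 2, "wx": 0, "wy": 0, "wz": 0}
    - {"tx": 0, "ty": 0, "tz": 1.5, "wx": 0, "wy": 0, "wz": 0}
    - {"tx": 0, "ty": 0, "tz": 1.5, "wx": 0, "wy": 0, "wz": 0}
    - {"tx": 0, "ty": 0, "tz": 0, "wx": 0, "wy": 0, "wz": 0}
    - {"tx": 0, "ty": 0, "tz": 0, "wx": 0, "wy": 0, "wz": 0}

```text
time: 29.87
ee_pos: [0.5243, 0.1867, 0.1202]
tcp_rot: [[-0.957, 0.29, -0.0], [0.29, 0.957, 0.0], [0.0, 0.0, -1.0]]
ft_force: [0.9, 0.3, -0.9]
gripper_width: 0.149
gripper_force: 58.8
```

Call:
move_arm:
  moves:
    - {"tx": 0, "ty": 0, "tz": 1.5, "wx": 0, "wy": 0, "wz": 0}
    - {"tx": 0, "ty": 0, "tz": 1.5, "wx": 0, "wy": 0, "wz": 0}
    - {"tx": 0, "ty": 0, "tz": 1.5, "wx": 0, "wy": 0, "wz": 0}
    - {"tx": 0, "ty": 0, "tz": 1.5, "wx": 0, "wy": 0, "wz": 0}
    - {"tx": 0, "ty": 0, "tz": 1.5, "wx": 0, "wy": 0, "wz": 0}
    - {"tx": 0, "ty": 0, "tz": 1.5, "wx": 0, "wy": 0, "wz": 0}
    - {"tx": 0, "ty": 0, "tz": 1, "wx": 0, "wy": 0, "wz": 0}
    - {"tx": 0, "ty": 0, "tz": 0, "wx": 0, "wy": 0, "wz": 0}
    - {"tx": 0, "ty": 0, "tz": 0, "wx": 0, "wy": 0, "wz": 0}
    - {"tx": 0, "ty": 0, "tz": 0, "wx": 0, "wy": 0, "wz": 0}

```text
time: 30.7
ee_pos: [0.5243, 0.1867, 0.1102]
tcp_rot: [[-0.957, 0.29, -0.0], [0.29, 0.957, 0.0], [0.0, 0.0, -1.0]]
ft_force: [2.0, 1.9, -3.1]
gripper_width: 0.147
gripper_force: 58.6
```

Call:
move_arm:
  moves:
    - {"tx": 0, "ty": 0, "tz": 1, "wx": 0, "wy": 0, "wz": 0}
    - {"tx": 0, "ty": 0, "tz": 1, "wx": 0, "wy": 0, "wz": 0}
    - {"tx": 0, "ty": 0, "tz": 1, "wx": 0, "wy": 0, "wz": 0}
    - {"tx": 0, "ty": 0, "tz": 1, "wx": 0, "wy": 0, "wz": 0}
    - {"tx": 0, "ty": 0, "tz": 1, "wx": 0, "wy": 0, "wz": 0}
    - {"tx": 0, "ty": 0, "tz": 0, "wx": 0, "wy": 0, "wz": 0}
    - {"tx": 0, "ty": 0, "tz": 0, "wx": 0, "wy": 0, "wz": 0}
    - {"tx": 0, "ty": 0, "tz": 0, "wx": 0, "wy": 0, "wz": 0}
    - {"tx": 0, "ty": 0, "tz": 0, "wx": 0, "wy": 0, "wz": 0}
    - {"tx": 0, "ty": 0, "tz": 0, "wx": 0, "wy": 0, "wz": 0}

```text
time: 31.53
ee_pos: [0.5244, 0.1867, 0.1054]
tcp_rot: [[-0.957, 0.29, 0.0], [0.29, 0.957, 0.0], [-0.0, 0.0, -1.0]]
ft_force: [0.6, 1.7, 4.4]
gripper_width: 0.145
gripper_force: 59.5
```

Run:
```python
from h import *
for i in range(3): plan(); read_camera('side')
print(robot.get_obs()['ft_torque'])
```

```text
t 31.53 tcp [0.5244 0.1867 0.1054] yaw 2.848 tilt [0.0004 0.0001] F [0.6 1.7 4.4]
t 31.58 tcp [0.5244 0.1867 0.1054] yaw 2.848 tilt [0.0003 0.0001] F [0.3 1.  3.9]
t 31.63 tcp [0.5244 0.1867 0.1054] yaw 2.848 tilt [0.0003 0.0001] F [0.1 1.8 3.2]
[ 0.4828209  -0.177236   -0.00133178]
```

Call:
move_arm:
  moves:
    - {"tx": 0, "ty": 0, "tz": 1, "wx": 0, "wy": 0, "wz": 0}
    - {"tx": 0, "ty": 0, "tz": 1, "wx": 0, "wy": 0, "wz": 0}
    - {"tx": 0, "ty": 0, "tz": 1, "wx": 0, "wy": 0, "wz": 0}
    - {"tx": 0, "ty": 0, "tz": 0, "wx": 0, "wy": 0, "wz": 0}
    - {"tx": 0, "ty": 0, "tz": 0, "wx": 0, "wy": 0, "wz": 0}
    - {"tx": 0, "ty": 0, "tz": 0, "wx": 0, "wy": 0, "wz": 0}
    - {"tx": 0, "ty": 0, "tz": 0, "wx": 0, "wy": 0, "wz": 0}
    - {"tx": 0, "ty": 0, "tz": 0, "wx": 0, "wy": 0, "wz": 0}
    - {"tx": 0, "ty": 0, "tz": 0, "wx": 0, "wy": 0, "wz": 0}
    - {"tx": 0, "ty": 0, "tz": 0, "wx": 0, "wy": 0, "wz": 0}

```text
time: 32.52
ee_pos: [0.5244, 0.1867, 0.1026]
tcp_rot: [[-0.957, 0.29, 0.0], [0.29, 0.957, 0.0], [-0.0, 0.0, -1.0]]
ft_force: [0.6, 1.6, 7.2]
gripper_width: 0.149
gripper_force: 59.9
```

Call:
move_arm:
  moves:
    - {"tx": 0, "ty": 0, "tz": 1, "wx": 0, "wy": 0, "wz": 0}
    - {"tx": 0, "ty": 0, "tz": 0.5, "wx": 0, "wy": 0, "wz": 0}
    - {"tx": 0, "ty": 0, "tz": 0, "wx": 0, "wy": 0, "wz": 0}
    - {"tx": 0, "ty": 0, "tz": 0, "wx": 0, "wy": 0, "wz": 0}
    - {"tx": 0, "ty": 0, "tz": 0, "wx": 0, "wy": 0, "wz": 0}
    - {"tx": 0, "ty": 0, "tz": 0, "wx": 0, "wy": 0, "wz": 0}
    - {"tx": 0, "ty": 0, "tz": 0, "wx": 0, "wy": 0, "wz": 0}
    - {"tx": 0, "ty": 0, "tz": 0, "wx": 0, "wy": 0, "wz": 0}
    - {"tx": 0, "ty": 0, "tz": 0, "wx": 0, "wy": 0, "wz": 0}
    - {"tx": 0, "ty": 0, "tz": 0, "wx": 0, "wy": 0, "wz": 0}

```text
time: 33.35
ee_pos: [0.5245, 0.1867, 0.1018]
tcp_rot: [[-0.957, 0.29, 0.001], [0.29, 0.957, 0.0], [-0.001, 0.001, -1.0]]
ft_force: [-2.0, 1.6, 13.5]
gripper_width: 0.147
gripper_force: 60.8
```

Call:
move_arm:
  moves:
    - {"tx": 0, "ty": 0, "tz": 0.5, "wx": 0, "wy": 0, "wz": 0}
    - {"tx": 0, "ty": 0, "tz": 0.3, "wx": 0, "wy": 0, "wz": 0}
    - {"tx": 0, "ty": 0, "tz": 0, "wx": 0, "wy": 0, "wz": 0}
    - {"tx": 0, "ty": 0, "tz": 0, "wx": 0, "wy": 0, "wz": 0}
    - {"tx": 0, "ty": 0, "tz": 0, "wx": 0, "wy": 0, "wz": 0}
    - {"tx": 0, "ty": 0, "tz": 0, "wx": 0, "wy": 0, "wz": 0}
    - {"tx": 0, "ty": 0, "tz": 0, "wx": 0, "wy": 0, "wz": 0}
    - {"tx": 0, "ty": 0, "tz": 0, "wx": 0, "wy": 0, "wz": 0}
    - {"tx": 0, "ty": 0, "tz": 0, "wx": 0, "wy": 0, "wz": 0}
    - {"tx": 0, "ty": 0, "tz": 0, "wx": 0, "wy": 0, "wz": 0}

```text
time: 34.18
ee_pos: [0.5246, 0.1867, 0.1016]
tcp_rot: [[-0.957, 0.29, 0.002], [0.29, 0.957, 0.0], [-0.002, 0.001, -1.0]]
ft_force: [-3.6, 0.8, 18.8]
gripper_width: 0.147
gripper_force: 61.6
```

The spring profile matched (4 N at home, then a hard stop), and the knob is held at 18.8 N. Hand in.

```bash
python3 -c "
from station import robot
print(robot.job_done())"
```

```text
the job is handed in; nothing more can be done
None
```

I handed the job in at about 34 s with both hose tails in the blue bin, the cream knob in the red bin, and the black knob fitted on the spindle and held down at its stop with about 19 N; the system returned no verdict.

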